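# Change over the bottle warmer

### The job

The saline bottle inside the bottle warmer is warm. Turn the sunken dial back to off (pointer at the black dot), lift the blue hood cover off and lay it flat, ridge up, on the worktop, and then stand the warm bottle upright on the yellow tray. Then stand every cold bottle from the worktop upright in the warmer, put the cover back so that it sits level and fully seated in the rim, and last turn the dial so that its pointer is at the green dot; leave the spray bottle behind the warmer and the small carton beyond the tray alone.

Things in the scene. Friction and masses are not known exactly. Their poses are not given: they have to be found in the camera images.
- warmer: fixed white warmer, 104 x 276 x 92 mm (x, y, z); origin under its centre, +z up, -x to the robot. Right (-y): open chamber, inside 92 (x) x 160 (y) mm, floor 10 mm up, walls 6 mm, rim 60 mm up. Left (+y): control block, top 92 mm up, with a round recess 80 mm across and 32 mm deep in which the dial sits
- chamber_floor (a point): centre of the chamber's floor, in the warmer's frame at (0, -52, 10) mm; axes as the warmer's. Wall cabinets hang beyond x = 0.64 m from z = 0.57 m up; a monitor juts out at the right (x > 0.42, y < -0.38, z > 0.28 m)
- chamber_rim (a point): centre of the chamber's rim, in the warmer's frame at (0, -52, 60) mm; axes as the warmer's
- dial (a joint): dial angle in rad, growing clockwise seen from above, 0 to 2.2 between stops: 0 is off (pointer at the black dot on the robot's side of the recess), 1.2 is warming (pointer at the green dot to the left of it). It stays where it is left (friction about 0.05 N m)
- dial_grip (a point): on the dial's axis at the top of its black grip bar, in the warmer's frame at (0, 86, 88) mm, 4 mm below the control block's top. Bar 44 mm long, 14 wide, 22 high, over a flat disc 52 mm across. Axes turn with the dial: x along the bar, the white pointer is the bar's -x end; at dial 0 the axes are the warmer's
- cover: loose blue hood, 106 x 164 mm (x, y), 40 mm high, about 0.25 kg; origin at the centre of its bottom edge, +z up. A grey lip, 86 x 154 mm, reaches 8 mm below and fits inside the chamber with 3 mm play each side; black grip ridge on top, along y, 14 mm wide, 90 long, from 40 to 70 mm over the origin. Seated (either way round) its origin is at chamber_rim; on the worktop it is 8 mm up. Starts seated
- ready_tray: fixed shallow yellow tray, 84 x 130 x 14 mm (x, y, z), walls and floor 4 mm thick; origin at the centre of its underside; left of the warmer, near the worktop's front edge (which is at x = 0.36 m). The worktop between tray and cold bottles is clear and has room for the cover
- warm_bottle: white saline bottle with a blue cap, 34 mm across, 79 mm high, 0.09 kg: body straight up to about 50 mm, then a shoulder, cap 18 mm across from 64 mm up; it starts in the chamber under the cover; origin at the centre of its underside, +z up
- cold_bottle_1: the same kind of bottle, 34 mm across and 79 mm high, standing on the worktop in front of the warmer; origin at the centre of its underside, +z up; two or three such cold bottles are there
- cold_bottle_2: as cold_bottle_1
- cold_bottle_3: as cold_bottle_1
- spray_cleaner: white spray bottle with a blue label, 48 mm across and 184 mm high, behind the warmer; leave it alone; origin under its centre
- capillary_carton: small off-white carton, 55 x 95 x 28 mm, at the left end of the worktop, beyond the tray; leave it alone; origin under its centre
There are look-alikes about, which are no part of the job. What is shaped like the cold_bottle_2 but purple is not meant.

How it is judged:
On the way, in this order (a step that is already met when the one before it is completed fails the run):
1. the dial is turned to off (value of joint dial below 0.12 rad), for 0.2 s.
2. the cover lies flat, ridge up, on the worktop, let go (height (world z) of cover between -0.005 and 0.02 m and angle between cover's own z axis and vertical below 0.1 rad and contact force between cover and the fingers below 0.05 N), for 0.2 s.
3. the warm bottle stands upright on the yellow tray, let go (x of warm_bottle in the frame of ready_tray between -0.036 and 0.036 m and y of warm_bottle in the frame of ready_tray between -0.06 and 0.06 m and z of warm_bottle in the frame of ready_tray between -0.003 and 0.011 m and angle between warm_bottle's own z axis and vertical below 0.12 rad and contact force between warm_bottle and the fingers below 0.05 N), for 0.2 s.
4. every cold bottle that is there stands upright in the chamber, let go (x of cold_bottle_1 in the frame of chamber_floor between -0.045 and 0.045 m and y of cold_bottle_1 in the frame of chamber_floor between -0.075 and 0.075 m and z of cold_bottle_1 in the frame of chamber_floor between -0.008 and 0.008 m and angle between each of cold_bottle_1, cold_bottle_2, cold_bottle_3's own z axis and vertical below 0.12 rad and x of cold_bottle_2 in the frame of chamber_floor between -0.045 and 0.045 m and y of cold_bottle_2 in the frame of chamber_floor between -0.075 and 0.075 m and z of cold_bottle_2 in the frame of chamber_floor between -0.008 and 0.008 m and x of cold_bottle_3 in the frame of chamber_floor between -0.045 and 0.045 m and y of cold_bottle_3 in the frame of chamber_floor between -0.075 and 0.075 m and z of cold_bottle_3 in the frame of chamber_floor between -0.008 and 0.008 m and contact force between each of cold_bottle_1, cold_bottle_2, cold_bottle_3 and the fingers below 0.05 N), for 0.2 s.
5. the cover is seated level in the chamber's rim, let go, with the dial still off (x of cover in the frame of chamber_rim between -0.006 and 0.006 m and y of cover in the frame of chamber_rim between -0.006 and 0.006 m and z of cover in the frame of chamber_rim between -0.003 and 0.003 m and angle between cover's own z axis and vertical below 0.035 rad and angle between the y axis of cover and the y axis of chamber_rim, either way round below 0.09 rad and contact force between cover and the fingers below 0.05 N and value of joint dial below 0.12 rad), for 0.2 s.
6. the dial is turned to the green dot (value of joint dial between 1.08 and 1.32 rad), for 0.2 s.
At the end, for the whole second after the job is handed in: Dial at the green dot (1.2 rad within 0.12); cover seated in the rim (6 mm sideways, 3 mm in height, 2 degrees of level, 5 of square); warm bottle upright on the yellow tray, every cold bottle upright on the chamber floor (within 7 degrees); all at rest (all of step 6 and x of cover in the frame of chamber_rim between -0.006 and 0.006 m and y of cover in the frame of chamber_rim between -0.006 and 0.006 m and z of cover in the frame of chamber_rim between -0.003 and 0.003 m and angle between cover's own z axis and vertical below 0.035 rad and angle between the y axis of cover and the y axis of chamber_rim, either way round below 0.09 rad and x of warm_bottle in the frame of ready_tray between -0.036 and 0.036 m and y of warm_bottle in the frame of ready_tray between -0.06 and 0.06 m and z of warm_bottle in the frame of ready_tray between -0.003 and 0.011 m and angle between each of warm_bottle, cold_bottle_1, cold_bottle_2, cold_bottle_3's own z axis and vertical below 0.12 rad and x of cold_bottle_1 in the frame of chamber_floor between -0.045 and 0.045 m and y of cold_bottle_1 in the frame of chamber_floor between -0.075 and 0.075 m and z of cold_bottle_1 in the frame of chamber_floor between -0.008 and 0.008 m and x of cold_bottle_2 in the frame of chamber_floor between -0.045 and 0.045 m and y of cold_bottle_2 in the frame of chamber_floor between -0.075 and 0.075 m and z of cold_bottle_2 in the frame of chamber_floor between -0.008 and 0.008 m and x of cold_bottle_3 in the frame of chamber_floor between -0.045 and 0.045 m and y of cold_bottle_3 in the frame of chamber_floor between -0.075 and 0.075 m and z of cold_bottle_3 in the frame of chamber_floor between -0.008 and 0.008 m and linear speed of each of cover, warm_bottle below 0.02 m/s and velocity of joint dial below 0.05 rad/s); the robot touches nothing.
It fails at once if the spray bottle is moved or tipped (distance of spray_cleaner from where it was at the start of the episode above 0.03 m or angle between spray_cleaner's own z axis and vertical above 0.3 rad).
It fails at once if the small carton is moved or tipped (distance of capillary_carton from where it was at the start of the episode above 0.03 m or angle between capillary_carton's own z axis and vertical above 0.3 rad).
Of cold_bottle_1, cold_bottle_2, cold_bottle_3 only 2 to 3 are there at a start; the rules pass over those that are not, and their reading is None.
At some moment in a run one of cover may be knocked a few centimetres aside while the robot is not near it.
It also fails if it takes over 208 s, if anything falls off the work surface, if the arm or the gripper's body presses on something with over 40 N, if the wrist force passes 120 N, or if a joint passes its speed limit or range.

### The arm

A 6-joint arm with a two-finger parallel gripper is mounted at the origin on a cart in front of the work surface, level with it; the furniture and walls round the work are solid. World frame = base frame: x ahead of the robot, y to its left, z up, the work surface at z = 0. Lengths are in m, angles in rad, forces in N, time in s.
With the tool pointing down it reaches from about 0.35 to 0.975 m from the base axis. Payload 4.9 kg.
Tool frame: the origin (TCP) lies at the very end of the fingers, on their centre line; the grasp point (between the pads) lies 19 mm behind it (ctrl.pinch_z is the distance from the TCP to the grasp point, in m); z points along the fingers, y is the direction in which the jaws open and shut (so a half turn about z gives the same grasp; the last joint's range is limited). The gripper opens to 85 mm and grips with 20 to 120 N. Pads are 22 mm wide; open, the fingers measure 114 mm over their backs; the gripper's body (76 mm by 85 mm) begins 54 mm behind the grasp point. The pads swing forward as they close: fully open they stand 13 mm farther back than shut.
Start: joints at [1.095, 0.053, 1.613, -0, 1.476, -0.119], TCP at [0.218, 0.586, 0.231] pointing down, gripper open.
Joint ranges: [-3.01, 3.01], [-1.01, 2.22], [0.06, 2.58], [-1.02, 4.17], [0.09, 2.62], [-3.14, 3.14]. Speed limits (rad/s): [2.57, 2.57, 3.14, 3.14, 3.14, 3.14].

### API

Orientations are given as a rotation vector (axis times angle).
In Python, from station import ctrl gives the robot as it stands.
- The arm moves only by the tool carry_out, never from a script. Its argument "series" is a list of rows, each a list of 7 numbers: the shift along the world's x, y, z each as a share of 0.025 m, from -1 to 1, then the turn, a rotation vector about the world's x, y, z each as a share of 0.1 rad, from -1 to 1, then the opening, from 0 (shut) to 1 (fully open). A call has 1 to 12 rows; each row shifts and turns the commanded pose from where the row before left it; what a row does not reach is not made up. A row lasts 1/10 s, in which the tool goes at most 50 mm and 8.59 degrees, less where a joint would pass 70% of its speed; a pose out of reach is approached as far as the arm can. A call with a number of a shift or a turn outside -1 to 1 is refused whole. A call with a gripper value outside its range is refused whole. The fingers move at their own pace and stop on an object; "grip_force" is the grip in N (left out, the last holds). Time passes only in rows, so rows that do not move let the fingers close. It gives the time, the measured TCP pose, the force and the opening at its end, in the units of the state.
- ctrl.get_obs(): the state, without advancing time (a new reading comes with each control period).
- ctrl.get_image(name): name is "scene" or "side" or "wrist"; returns a dict with "frame" (384x512x3 uint8, blue, green, red), "fx", "fy", "cx", "cy" (pixels), "R" (3x3) and "t" (3): a world point X has camera coordinates R X + t; the wrist camera has in their place "hand_eye" (4x4, takes a point from camera to tool coordinates, whose origin is the TCP and whose axes are the flange's). Camera axes: x right, y down, z forward; pixel columns grow to the right and rows downward; lengths in m; the calibration is good to about 2 mm. The wrist camera is an equidistant fisheye: a pixel r from the principal point sees the ray r / f radians off the axis. A picture is of the moment at which its call begins: read the wrist's pose just before it. There is no depth.
- ctrl.finish_job(): hands the job in, once; it reports no verdict.
Trained networks look in a picture, given as the dict that the camera call returned (one of the last four; its "shot" number tells which), for a name from the list of things; names that differ only in an ending like _2 or _b are one class to them, and where a whole thing is asked for, a point or a joint stands for the part that bears it (a point fixed in the world has none). Each returns a list of dicts, best first, with "p" (0 to 1); they miss things now and then, are a little off and sometimes report something else, mostly with a low value. They report only what shows in the picture. A call takes as long as a camera call. They do not tell look-alikes from the thing itself.
- ctrl.trace(picture, name): "mask" (384x512 bool, what is visible of it) and "rect" ([left, top, width, height] as shares, 0 to 1, of the picture: columns of its width, rows of its height, round what is visible of it).
- ctrl.mark_of(picture, name): "position" ([column, row] as shares, 0 to 1, of the picture: columns of its width, rows of its height: a listed point, or the origin of a listed thing).
The state is a dict: "t": time; "q": joint angles; "dq": joint speeds; "effort": joint torques, N m; "tool_pos": TCP position; "tool_rot": TCP orientation; "contact_force": force on the tool from outside, world axes, zero at the start; "wrist_torque": the same for the moment, N m; "opening": finger opening in m.
Only numpy, scipy, OpenCV 4.12 (cv2) and the standard library are available. Lean on these libraries where they do the work, as an engineer would, in place of code of your own. Each camera call takes 0.05 s, during which the arm holds its last target.

## Working session

There is one attempt and no reset: what is moved stays moved. The work goes in short steps, Python scripts to look and compute and a tool call to move; the robot and the scene stay as the last step left them, time stands still between calls to the robot, and variables do not carry over. Pictures are saved under pics/ and viewed, and the job is handed in when it is done.

Besides the shell and the picture viewer there is one more tool, called after "Emit:" as name(argument=value, ...) on one line, values as JSON. carry_out: Moves the arm, as the interface text tells. Shift numbers are shares of 0.025 m and turn numbers shares of 0.1 rad, none past 1 either way. Its arguments: {"type":"object","properties":{"series":{"type":"array"},"grip_force":{"type":"number"}},"required":["series"]}

```bash
ls; mkdir -p pics; cat > h.py <<'E'
import numpy as np,cv2
from station import ctrl
def snap(name,fn=None):
    o=ctrl.get_obs(); p=ctrl.get_image(name)
    if fn: cv2.imwrite('pics/'+fn,p['frame'])
    return o,p
E
python3 - <<'E'
from h import *
o=ctrl.get_obs();print(o)
for n in('scene','side','wrist'):
    o,p=snap(n,n+'0.png');print(n,{k:v for k,v in p.items() if k!='frame'})
    for nm in('warmer','dial','cover','ready_tray','cold_bottle_1','spray_cleaner','capillary_carton'):
        try:
            for r in ctrl.trace(p,nm)[:5]:print(nm,round(r['p'],2),(np.array(r['rect'])*[512,384,512,384]).round(),end=' ')
            for r in ctrl.mark_of(p,nm)[:5]:print('M',round(r['p'],2),(np.array(r['position'])*[512,384]).round(1),end=' ')
            print()
        except Exception as e:print(nm,e)
E
```

```text
pics
{'t': 0.0, 'q': array([ 1.09500347e+00,  5.34117382e-02,  1.61428474e+00, -3.57765897e-05,
        1.47600108e+00, -1.18972637e-01]), 'dq': array([ 0.00108032, -0.00022284, -0.00032694, -0.0002167 , -0.0001053 ,
       -0.00098525]), 'effort': array([-5.16854889e-04, -3.93680978e+01, -3.70179927e+01, -1.77190377e-04,
        7.23450183e-03, -4.38232448e-06]), 'tool_pos': array([0.21801684, 0.58507933, 0.23003453]), 'tool_rot': array([-0.55741421, -3.09115232,  0.00317705]), 'contact_force': array([ 0.67179784, -0.08848296, -0.10129082]), 'wrist_torque': array([ 0.0061685 , -0.01682916,  0.02544101]), 'opening': 0.08530191708894064}
scene {'fx': 364.7571520458995, 'fy': 364.7571520458995, 'cx': 254.65963127515758, 'cy': 193.81338711104345, 'R': array([[ 0.91641296, -0.39999219,  0.01391134],
       [-0.28704496, -0.68106962, -0.6736092 ],
       [ 0.27891302,  0.61331103, -0.73895677]]), 't': array([-0.4602114 ,  0.26760594,  0.87452829]), 'shot': 1}
warmer 0.6 [248. 196.  82. 117.] M 0.57 [282.4 259.1] 
dial 0.63 [263. 206.  17.  20.] dial 0.52 [246. 194.  84. 116.] dial it know
[... 1839 characters left out ...]
16066987, 'cy': 187.24631479226184, 'hand_eye': array([[-1.38229649e-04, -9.64111945e-01, -2.65496024e-01,
         6.66709265e-02],
       [ 9.99999869e-01, -2.59375333e-06, -5.11227853e-04,
         8.80884591e-05],
       [ 4.92192248e-04, -2.65496060e-01,  9.64111819e-01,
        -1.43687791e-01],
       [ 0.00000000e+00,  0.00000000e+00,  0.00000000e+00,
         1.00000000e+00]]), 'shot': 3}
warmer 0.4 [ 84. 376.   3.   3.] 
dial it knows: capillary_carton, chamber_floor, chamber_rim, cold_bottle, cover, dial_grip, ready_tray, spray_cleaner, warm bottle, warmer

ready_tray 0.55 [110. 324.  21.  25.] 
M 0.45 [ 10.7 343.7] 

capillary_carton 0.6 [200. 289.  71.  27.] M 0.74 [239.3 310.1]
```

```bash
python3 - <<'E'
import cv2
a=cv2.imread('pics/scene0.png')[120:370,150:350];b=cv2.imread('pics/side0.png')[150:350,150:350]
cv2.imwrite('pics/z_scene.png',cv2.resize(a,None,fx=3,fy=2.4,interpolation=cv2.INTER_CUBIC)[:600])
cv2.imwrite('pics/z_side.png',cv2.resize(b,None,fx=3,fy=3,interpolation=cv2.INTER_CUBIC))
E
```

```text
(no output)
```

View pics/scene0.png

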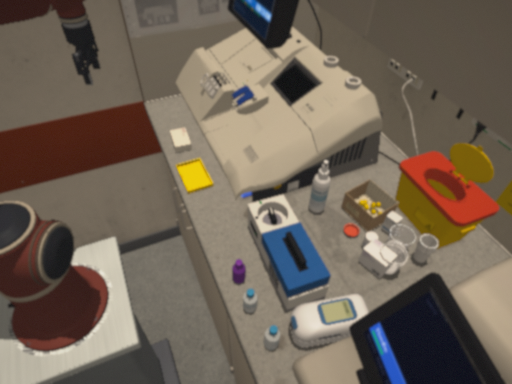

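View pics/z_scene.png

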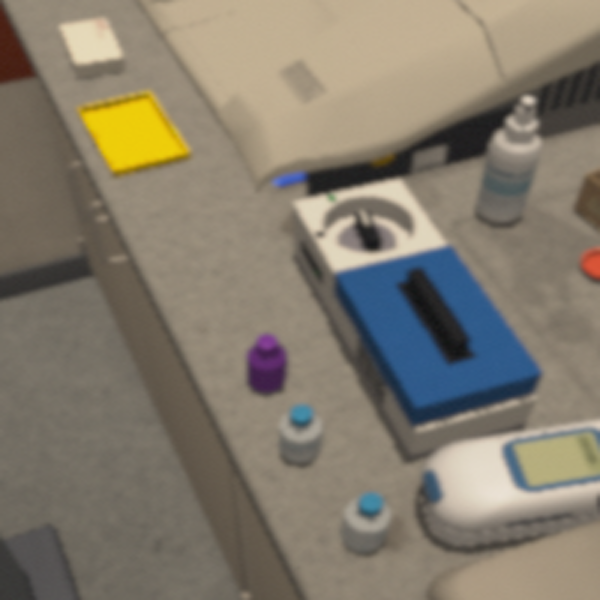

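View pics/z_side.png

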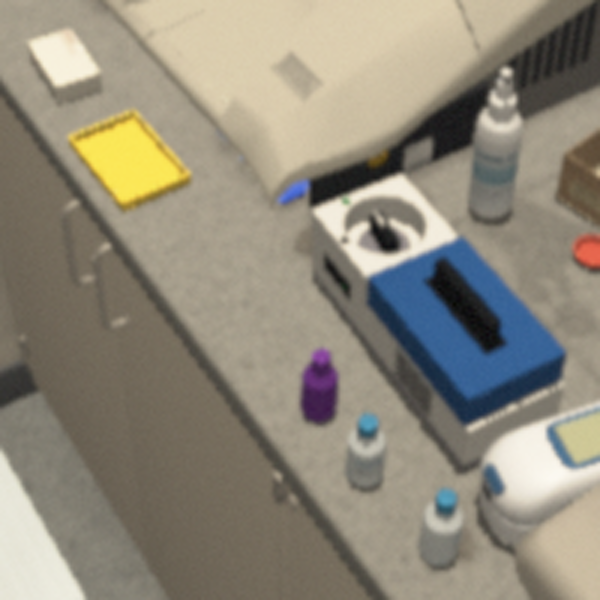

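View pics/wrist0.png

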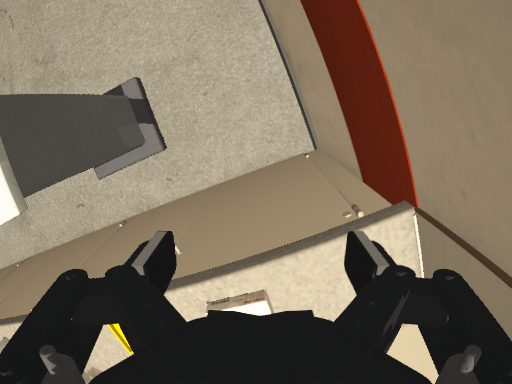

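Candidates for "cold bottle" in the scene picture: white/blue cap at (250,301), white/blue cap at (272,337), and the purple look-alike at (238,272), which is rejected. Also in view are the spray bottle (320,185) and the jars at right (not bottles). Dial at (272,212), tray (195,176), carton (180,138).

```bash
cat >> h.py <<'E'
from scipy.spatial.transform import Rotation as Rn
def proj(p,X):
    X=np.atleast_2d(X); c=X@p['R'].T+p['t']
    return np.c_[p['fx']*c[:,0]/c[:,2]+p['cx'],p['fy']*c[:,1]/c[:,2]+p['cy']]
def ray(p,uv):
    d=np.array([(uv[0]-p['cx'])/p['fx'],(uv[1]-p['cy'])/p['fy'],1.]); d=p['R'].T@d
    return -p['R'].T@p['t'],d/np.linalg.norm(d)
def wcam(o,p):
    T=np.eye(4);T[:3,:3]=Rn.from_rotvec(o['tool_rot']).as_matrix();T[:3,3]=o['tool_pos'];return T@p['hand_eye']
def wray(o,p,uv):
    T=wcam(o,p); x=np.array([(uv[0]-p['cx'])/p['fx'],(uv[1]-p['cy'])/p['fy']]);r=np.linalg.norm(x)
    d=np.r_[x*np.sin(r)/max(r,1e-9),np.cos(r)]; return T[:3,3],T[:3,:3]@d
def wproj(o,p,X):
    T=np.linalg.inv(wcam(o,p)); c=np.atleast_2d(X)@T[:3,:3].T+T[:3,3]
    rho=np.hypot(c[:,0],c[:,1]);th=np.arctan2(rho,c[:,2]);s=th/np.maximum(rho,1e-9)*p['fx']
    return np.c_[c[:,0]*s+p['cx'],c[:,1]*s+p['cy']]
def onz(cd,z):
    c,d=cd; return c+d*(z-c[2])/d[2]
def tri(rays):
    A=np.zeros((3,3));b=np.zeros(3)
    for c,d in rays:
        P=np.eye(3)-np.outer(d,d);A+=P;b+=P@c
    return np.linalg.solve(A,b)
E
python3 - <<'E'
from h import *
_,s=snap('scene');_,d=snap('side')
def g(p,n):
    return [(round(r['p'],2),np.array(r['position'])*[512,384]) for r in ctrl.mark_of(p,n)]
for n,z in(('warmer',0),('dial_grip',.088),('chamber_rim',.06),('cover',.06),('ready_tray',0),('cold_bottle_1',0),('spray_cleaner',0),('capillary_carton',0)):
    for nm,p in(('scene',s),('side',d)):
        for pr,uv in g(p,n): print(n,nm,pr,uv.round(1),onz(ray(p,uv),z).round(4))
# by hand: bottles caps (zoom scale 3,2.4 scene ; 3,3 side)
for a,b in(((301,412),(369,424)),((371,503),(446,501)),((267,342),(321,357)),((485,170),(482,170))): print(tri([ray(s,(150+a[0]/3,120+a[1]/2.4)),ray(d,(150+b[0]/3,150+b[1]/3))]).round(4))
E
```

```text
warmer scene 0.78 [282.7 258. ] [ 0.5452 -0.0882  0.    ]
warmer side 0.68 [290.9 265.1] [ 0.5423 -0.0897  0.    ]
dial_grip scene 0.74 [293.9 262.9] [ 0.5329 -0.1581  0.088 ]
dial_grip scene 0.65 [271.8 213.7] [ 0.5491 -0.0025  0.088 ]
dial_grip side 0.47 [277.  225.5] [ 0.5476 -0.0043  0.088 ]
cover scene 0.73 [293.4 265. ] [ 0.5394 -0.1486  0.06  ]
cover side 0.79 [303.2 262.8] [ 0.5434 -0.1397  0.06  ]
ready_tray scene 0.85 [195.6 176. ] [0.4246 0.2984 0.    ]
ready_tray side 0.61 [193.9 202.9] [0.4255 0.2997 0.    ]
cold_bottle_1 scene 0.66 [270.4 341.5] [ 0.4212 -0.2743  0.    ]
cold_bottle_1 scene 0.58 [241.5 277.2] [ 0.4227 -0.0982  0.    ]
cold_bottle_1 scene 0.53 [249.7 305.6] [ 0.4119 -0.177   0.    ]
cold_bottle_1 scene 0.4 [313.8 203.8] [0.7175 0.0462 0.    ]
cold_bottle_1 side 0.65 [257.4 285.5] [ 0.4197 -0.0994  0.    ]
cold_bottle_1 side 0.49 [271.4 308.9] [ 0.4095 -0.1844  0.    ]
spray_cleaner scene 0.97 [314.  202.6] [0.7205 0.0501 0.    ]
spray_cleaner side 0.7 [310.3 220.1] [0.7046 0.0286 0.    ]
capillary_carton scene 0.63 [180.4 142.8] [0.425  0.4779 0.    ]
capillary_carton side 0.74 [170.7 175.9] [0.4206 0.4701 0.    ]
capillary_carton side 0.48 [290.1 263.4] [ 0.5441 -0.0831  0.    ]
[ 0.414  -0.1784  0.0688]
[ 0.4254 -0.2759  0.0661]
[ 0.4175 -0.0984  0.0731]
[0.7087 0.0479 0.05  ]
```

```bash
python3 - <<'E'
from h import *
_,s=snap('scene');_,d=snap('side')
f=lambda u,v:(150+u/3,120+v/2.4)
gq=lambda u,v:(150+u/3,150+v/3)
print('bar',[onz(ray(s,f(*a)),.088).round(3) for a in((362,212),(376,247))],[onz(ray(d,gq(*a)),.088).round(3) for a in((373,213),(395,247))])
print('dots blk,grn',[onz(ray(s,f(*a)),.092).round(3) for a in((320,233),(330,197))],[onz(ray(d,gq(*a)),.092).round(3) for a in((345,240),(347,201))])
print('machine',[onz(ray(s,f(*a)),z).round(3) for a in((265,180),) for z in(0,.05,.1)],tri([ray(s,f(265,180)),ray(d,gq(280,197))]))
print('block tl corner',[onz(ray(s,f(*a)),.092).round(3) for a in((294,203),(400,180),(448,247))],[onz(ray(d,gq(*a)),.092).round(3) for a in((313,212),(400,177),(460,240))])
print('coverfront',[onz(ray(s,f(*a)),.1).round(3) for a in((338,285),(538,375),(410,405))])
E
```

```text
bar [array([0.554, 0.015, 0.088]), array([ 0.544, -0.034,  0.088])] [array([0.551, 0.015, 0.088]), array([ 0.543, -0.034,  0.088])]
dots blk,grn [array([ 0.506, -0.   ,  0.092]), array([0.535, 0.044, 0.092])] [array([ 0.506, -0.004,  0.092]), array([0.537, 0.039, 0.092])]
machine [array([0.521, 0.168, 0.   ]), array([0.505, 0.126, 0.05 ]), array([0.489, 0.083, 0.1  ])] [0.50040413 0.10988888 0.06275434]
block tl corner [array([0.502, 0.048, 0.092]), array([0.605, 0.042, 0.092]), array([ 0.6  , -0.06 ,  0.092])] [array([0.5  , 0.044, 0.092]), array([0.601, 0.04 , 0.092]), array([ 0.599, -0.063,  0.092])]
coverfront [array([ 0.49 , -0.074,  0.1  ]), array([ 0.586, -0.227,  0.1  ]), array([ 0.483, -0.216,  0.1  ])]
```

Emit:
carry_out(series=[[0.2, -1, 0.4, 0, 0, -0.4, 0.45], [0.2, -1, 0.4, 0, 0, -0.4, 0.45], [0.2, -1, 0.4, 0, 0, -0.4, 0.45], [0.2, -1, 0.4, 0, 0, -0.4, 0.45], [0.2, -1, 0.4, 0, 0, -0.4, 0.45], [0.2, -1, 0.4, 0, 0, -0.4, 0.45], [0.4, -1, 0.4, 0, 0, -0.4, 0.45], [0.4, -1, 0.4, 0, 0, -0.4, 0.45], [0.4, -1, 0.2, 0, 0, -0.4, 0.45], [0.4, -1, 0, 0, 0, -0.4, 0.45], [0.4, -1, 0, 0, 0, -0.4, 0.45], [0.4, -1, 0, 0, 0, -0.4, 0.45]])

```text
t: 4.3
tool_pos: [0.3085, 0.2846, 0.3166]
tool_rot: [1.278, 2.869, 0.001]
contact_force: [0.3, -0.4, 1.0]
opening: 0.0384
```

Emit:
carry_out(series=[[0.6, -1, 0, 0, 0, -0.4, 0.45], [0.6, -1, 0, 0, 0, -0.4, 0.45], [0.6, -1, 0, 0, 0, -0.4, 0.45], [0.6, -1, 0, 0, 0, -0.4, 0.45], [0.6, -1, 0, 0, 0, -0.4, 0.45], [0.6, -1, 0, 0, 0, -0.4, 0.45], [0.6, -1, 0, 0, 0, -0.4, 0.45], [0.6, -1, 0, 0, 0, -0.4, 0.45], [0.6, -1, 0, 0, 0, -0.4, 0.45], [0.6, -1, 0, 0, 0, -0.4, 0.45], [0.6, -1, 0, 0, 0, -0.4, 0.45], [0.6, -1, 0, 0, 0, -0.4, 0.45]])

```text
t: 5.5
tool_pos: [0.4888, -0.0156, 0.3164]
tool_rot: [1.924, 2.483, 0.0]
contact_force: [0.6, 0.5, 0.4]
opening: 0.0382
```

```bash
python3 - <<'E'
from h import *
o,p=snap('wrist','w1.png');print(o['t'],o['tool_pos'],o['tool_rot'],o['q'].round(2),o['opening'])
for n in('dial_grip','chamber_rim','warmer','cover','cold_bottle_1'):print(n,[(round(r['p'],2),(np.array(r['position'])*[512,384]).round(1)) for r in ctrl.mark_of(p,n)])
E
```

```text
5.5 [ 0.48877381 -0.0155555   0.31644936] [1.92434213e+00 2.48278702e+00 4.33246664e-04] [-0.18 -0.32  1.81  0.    1.65 -0.44] 0.03817580912967027
dial_grip [(0.89, array([309.1, 163.7]))]
chamber_rim []
warmer [(0.88, array([283. , 206.1])), (0.56, array([273.5, 244.1])), (0.22, array([309.7, 161.4]))]
cover [(0.84, array([272.8, 243.5]))]
cold_bottle_1 [(0.89, array([207.1, 189.4]))]
```

View pics/w1.png

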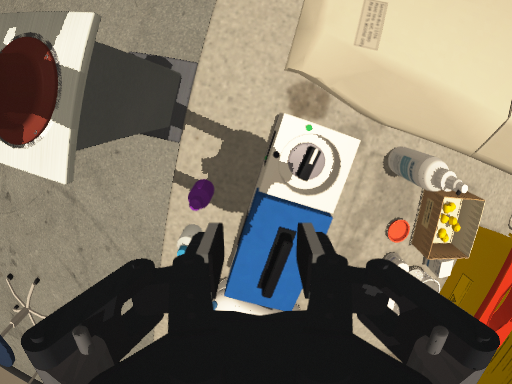

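```bash
python3 - <<'E'
import cv2
a=cv2.imread('pics/w1.png')[100:320,210:370]
cv2.imwrite('pics/w1z.png',cv2.resize(a,None,fx=2.7,fy=2.7,interpolation=cv2.INTER_CUBIC)[:600])
a=cv2.imread('pics/w1.png')[110:210,260:360]
cv2.imwrite('pics/w1zz.png',cv2.resize(a,None,fx=5,fy=5,interpolation=cv2.INTER_CUBIC)[:600])
E
```

```text
(no output)
```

View pics/w1z.png

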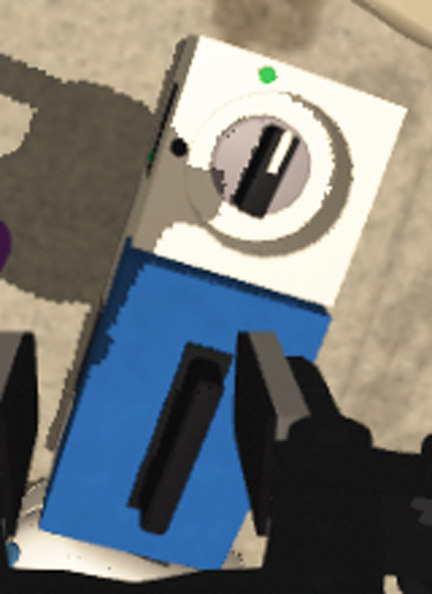

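View pics/w1zz.png

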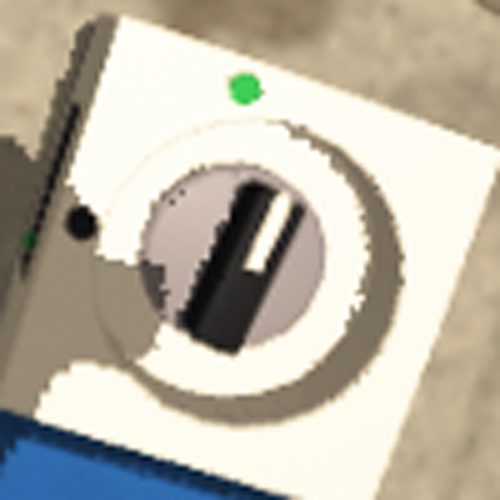

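```bash
python3 - <<'E'
from h import *
o,p=snap('wrist')
w=lambda u,v,z:onz(wray(o,p,(u,v)),z)[:2]
B={'tl':(283.6,112.8),'tr':(360,139),'blk':(276,154.5),'grn':(309,127.6)}
for k,v in B.items():print(k,w(*v,.092).round(4))
for k,v in {'c_tl':(261.9,193.3),'c_tr':(331.5,217.8),'c_br':(291.5,311),'c_bl':(225.6,295.6)}.items():print(k,w(*v,.1).round(4))
a,b=w(312.4,164,.088),w(317.4,149,.088);print('ptr',a,b,np.degrees(np.arctan2(*(b-a)[::-1])))
# ridge top ends
r1,r2=w(210+210/2.7,100+365/2.7,.13),w(210+155/2.7,100+525/2.7,.13);print('ridge',r1,r2,np.degrees(np.arctan2(*(r1-r2)[::-1])))
# disc ring fit centre: recess circle top
print('recess', [w(260+x/5,110+y/5,.092).round(4) for x,y in((95,270),(403,270),(250,120),(245,425))])
E
```

```text
tl [0.5015 0.0521]
tr [0.6057 0.0478]
blk [ 0.506  -0.0008]
grn [0.5369 0.0428]
c_tl [ 0.5011 -0.0519]
c_tr [ 0.599  -0.0616]
c_br [ 0.5927 -0.2223]
c_bl [ 0.4894 -0.2182]
ptr [ 0.5550128  -0.00104373] [0.55571596 0.01939141] 88.02928238586641
ridge [ 0.54271726 -0.08702651] [ 0.54194122 -0.17894046] 89.5162583643887
recess [array([ 0.5128, -0.0115]), array([0.5902, 0.0094]), array([0.5403, 0.0354]), array([ 0.5619, -0.041 ])]
```

Emit:
carry_out(series=[[0.5, 0.1, -0.9, 0, 0, -0.57, 0.45], [0.5, 0.1, -0.9, 0, 0, -0.57, 0.45], [0.5, 0.1, -0.9, 0, 0, -0.57, 0.45], [0.5, 0.1, -0.9, 0, 0, -0.57, 0.45], [0.5, 0.1, -0.9, 0, 0, -0.57, 0.45], [0, 0, 0, 0, 0, 0, 0.45], [0, 0, 0, 0, 0, 0, 0.45]])

```text
t: 6.55
tool_pos: [0.5503, -0.0012, 0.2039]
tool_rot: [-2.253, -2.189, 0.001]
contact_force: [0.2, 0.1, 0.5]
opening: 0.0385
```

```bash
python3 - <<'E'
from h import *
o,p=snap('wrist','w2.png');print(o['t'],o['tool_pos'],o['tool_rot'],o['q'].round(2),o['opening'])
R=Rn.from_rotvec(o['tool_rot']).as_matrix();print('psi',np.degrees(np.arctan2(R[1,1],R[0,1])),R[:,2])
for n in('dial_grip','warmer','cover'):print(n,[(round(r['p'],2),(np.array(r['position'])*[512,384]).round(1)) for r in ctrl.mark_of(p,n)])
g=[r for r in ctrl.mark_of(p,'dial_grip')]
if g:print(onz(wray(o,p,np.array(g[0]['position'])*[512,384]),.088))
cv2.imwrite('pics/w2z.png',cv2.resize(p['frame'][100:300,150:350],None,fx=3,fy=3,interpolation=cv2.INTER_CUBIC))
E
```

```text
6.55 [ 0.55028984 -0.00118687  0.20385255] [-2.25255088e+00 -2.18884444e+00  1.05477754e-03] [-0.14 -0.11  1.82 -0.    1.43 -0.11] 0.03849538022190966
psi -1.6435636154750022 [-9.89492447e-04  5.45162146e-05 -9.99999509e-01]
dial_grip [(0.9, array([263.6, 182. ]))]
warmer [(0.56, array([258.1, 234. ]))]
cover [(0.98, array([258. , 290.4]))]
[ 0.55397662 -0.00090274  0.088     ]
```

View pics/w2.png

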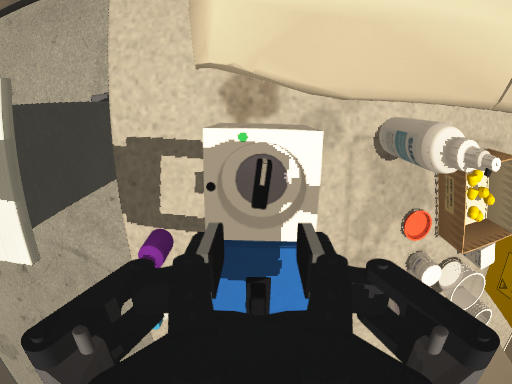

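View pics/w2z.png

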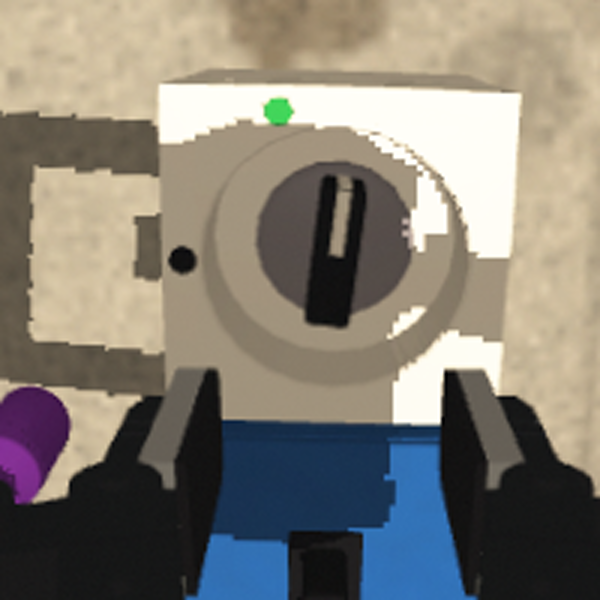

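```bash
python3 - <<'E'
from h import *
o,p=snap('wrist')
w=lambda u,v,z:onz(wray(o,p,(150+u/3,100+v/3)),z)[:2]
an=lambda a,b:np.degrees(np.arctan2(*(b-a)[::-1])).round(2)
A={'tl':(160,83),'tr':(520,95),'bl':(165,390),'blk':(182,260),'grn':(278,111),'rr':(503,340)}
A={k:w(*v,.092) for k,v in A.items()}
for k,v in A.items():print(k,v.round(4))
print('top',an(A['tl'],A['tr']),'left',an(A['bl'],A['tl']),'right',an(A['rr'],A['tr']))
for a,b in(((338,255),(346,180)),((305,322),(322,178)),((349,326),(366,182)),((327,324),(345,180))):
    a,b=w(*a,.088),w(*b,.088);print('bar',an(a,b),a.round(4),b.round(4),((a+b)/2).round(4),np.linalg.norm(a-b))
q=[w(x,y,.092) for x,y in((215,250),(468,250),(340,127),(340,385))]
print('recess',[i.round(4) for i in q],np.mean(q,0))
q=[w(x,y,.066) for x,y in((257,237),(412,237),(335,161),(335,314))]
print('disc',[i.round(4) for i in q],np.mean(q,0))
E
```

```text
tl [0.5043 0.0495]
tr [0.609  0.0429]
bl [ 0.4984 -0.0464]
blk [ 0.5074 -0.0039]
grn [0.5384 0.0397]
rr [ 0.6051 -0.0329]
top -3.61 left 86.46 right 87.03
bar 82.48 [ 0.5545 -0.0049] [0.5575 0.0181] [0.556  0.0066] 0.02319163808244351
bar 81.46 [ 0.5436 -0.0261] [0.5504 0.0189] [ 0.547  -0.0036] 0.04549112381663148
bar 82.19 [ 0.5572 -0.0278] [0.5634 0.0173] [ 0.5603 -0.0053] 0.045554340511012245
bar 81.45 [ 0.5504 -0.027 ] [0.5572 0.0181] [ 0.5538 -0.0044] 0.045546785911561805
recess [array([ 0.5177, -0.0011]), array([ 0.5936, -0.0035]), array([0.5561, 0.0345]), array([ 0.5539, -0.046 ])] [ 0.55530585 -0.00404152]
disc [array([ 0.5282, -0.0039]), array([ 0.579 , -0.0055]), array([0.5545, 0.0204]), array([ 0.553 , -0.0312])] [ 0.55367748 -0.00503899]
```

Emit:
carry_out(series=[[0.08, -0.07, 0, 0, 0, -0.6, 0.42], [0.08, -0.07, 0, 0, 0, -0.55, 0.42], [0, 0, -0.9, 0, 0, 0, 0.42], [0, 0, -0.9, 0, 0, 0, 0.42], [0, 0, -0.9, 0, 0, 0, 0.42], [0, 0, -0.9, 0, 0, 0, 0.42], [0, 0, -0.8, 0, 0, 0, 0.42], [0, 0, -0.5, 0, 0, 0, 0.42], [0, 0, -0.35, 0, 0, 0, 0.42], [0, 0, 0, 0, 0, 0, 0.42], [0, 0, 0, 0, 0, 0, 0.42]], grip_force=25)

```text
t: 7.95
tool_pos: [0.5554, -0.0055, 0.0735]
tool_rot: [2.377, 2.053, 0.001]
contact_force: [0.1, -0.7, -0.3]
opening: 0.0362
```

```bash
python3 - <<'E'
from h import *
o,p=snap('wrist','w3.png');print(o['t'],o['tool_pos'],o['tool_rot'],o['q'].round(2),o['opening'],o['contact_force'])
R=Rn.from_rotvec(o['tool_rot']).as_matrix();print('psi',np.degrees(np.arctan2(R[1,1],R[0,1])),R[:,2])
cv2.imwrite('pics/w3z.png',cv2.resize(p['frame'][120:320,150:350],None,fx=3,fy=3,interpolation=cv2.INTER_CUBIC))
E
```

```text
7.95 [ 0.55543331 -0.00551674  0.07345953] [2.37679449e+00 2.05278816e+00 1.40076070e-03] [-0.14  0.04  1.9  -0.    1.2   0.  ] 0.036152826075729026 [ 0.05802777 -0.66135258 -0.25295643]
psi -8.36701516425094 [ 1.35257107e-03 -2.01318089e-04 -9.99999065e-01]
```

View pics/w3z.png

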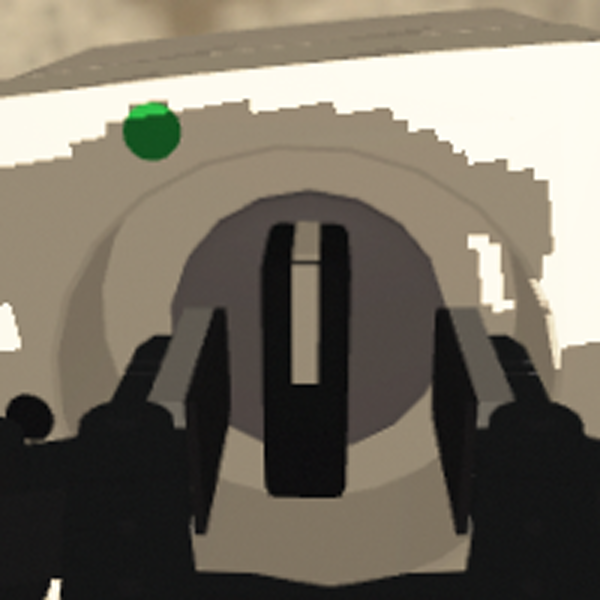

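```bash
python3 - <<'E'
from h import *
o,p=snap('wrist')
w=lambda u,v,z:onz(wray(o,p,(150+u/3,120+v/3)),z)[:2]
for nm,q,z in(('disc',((172,310),(443,310),(307,190),(307,446)),.066),('rec',((58,350),(562,350),(310,147)),.092),('bar',((307,222),(307,495),(264,350),(349,350)),.088),('ptr',((305,383),(308,222)),.088)):
    print(nm,[w(*a,z).round(4) for a in q])
print('tips',wproj(o,p,o['tool_pos']+np.array([[0,0,0],[.018,-.0026,0],[-.018,.0026,0]])).round(1), [((228/3+150),120+308/3),(436/3+150,120+308/3)])
E
```

```text
disc [array([0.5279, 0.0032]), array([ 0.5774, -0.0041]), array([0.5561, 0.0222]), array([ 0.5481, -0.029 ])]
rec [array([0.5143, 0.0086]), array([ 0.5936, -0.0029]), array([0.5591, 0.035 ])]
bar [array([0.5567, 0.0228]), array([ 0.5491, -0.0259]), array([0.5466, 0.0027]), array([0.56  , 0.0008])]
ptr [array([ 0.5522, -0.0041]), array([0.5569, 0.0228])]
tips [[259.2 237.1]
 [293.3 236.7]
 [225.1 237. ]] [(226.0, 222.66666666666669), (295.33333333333337, 222.66666666666669)]
```

Emit:
carry_out(series=[[-0.13, 0.1, 0, 0, 0, 0, 0.42], [0, 0, 0, 0, 0, 0, 0.3], [0, 0, 0, 0, 0, 0, 0.2], [0, 0, 0, 0, 0, 0, 0.1], [0, 0, 0, 0, 0, 0, 0], [0, 0, 0, 0, 0, 0, 0], [0, 0, 0, 0, 0, 0, 0], [0, 0, 0, 0, 0, 0, 0]], grip_force=30)

```text
t: 8.85
tool_pos: [0.5517, -0.0028, 0.0729]
tool_rot: [-2.378, -2.053, -0.0]
contact_force: [-2.0, 1.0, 4.5]
opening: 0.0129
```

```bash
python3 - <<'E'
from h import *
o,p=snap('wrist','w4.png');print(o['t'],o['tool_pos'],o['opening'],o['contact_force'],o['wrist_torque'])
cv2.imwrite('pics/w4z.png',cv2.resize(p['frame'][120:320,150:350],None,fx=2,fy=2,interpolation=cv2.INTER_CUBIC))
E
```

```text
8.85 [ 0.55165897 -0.00283787  0.07292075] 0.01285999191616047 [-2.00296014  0.97762348  4.51628567] [ 0.17406223  0.41184669 -0.03546624]
```

View pics/w4z.png

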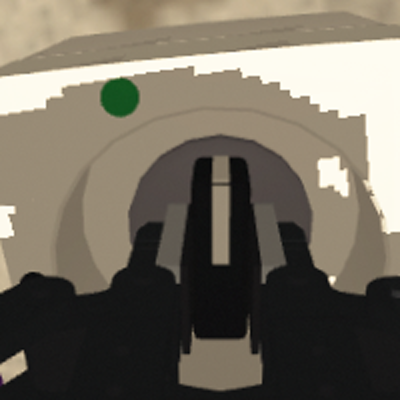

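Emit:
carry_out(series=[[0, 0, 0, 0, 0, 1, 0], [0, 0, 0, 0, 0, 1, 0], [0, 0, 0, 0, 0, 1, 0], [0, 0, 0, 0, 0, 1, 0], [0, 0, 0, 0, 0, 1, 0], [0, 0, 0, 0, 0, 1, 0], [0, 0, 0, 0, 0, 1, 0], [0, 0, 0, 0, 0, 1, 0], [0, 0, 0, 0, 0, 1, 0], [0, 0, 0, 0, 0, 1, 0], [0, 0, 0, 0, 0, 1, 0], [0, 0, 0, 0, 0, 0, 0]])

```text
t: 10.1
tool_pos: [0.5504, -0.0033, 0.0729]
tool_rot: [-0.95, -2.991, 0.003]
contact_force: [-7.4, -0.8, 8.8]
opening: 0.013
```

Emit:
carry_out(series=[[0, 0, 0, 0, 0, 1, 0], [0, 0, 0, 0, 0, 1, 0], [0, 0, 0, 0, 0, 1, 0], [0, 0, 0, 0, 0, 1, 0], [0, 0, 0, 0, 0, 1, 0], [0, 0, 0, 0, 0, 0.3, 0], [0, 0, 0, 0, 0, 0, 0], [0, 0, 0, 0, 0, 0, 0], [0, 0, 0, 0, 0, 0, 0]])

```text
t: 11.0
tool_pos: [0.5501, -0.004, 0.0729]
tool_rot: [-0.135, -3.135, 0.004]
contact_force: [-7.9, -3.2, 9.8]
opening: 0.013
```

```bash
cat >> h.py <<'E'
def psi(o):
    R=Rn.from_rotvec(o['tool_rot']).as_matrix();return np.degrees(np.arctan2(R[1,1],R[0,1]))
E
python3 - <<'E'
from h import *
o,p=snap('wrist','w5.png');print(o['t'],o['tool_pos'],psi(o),o['opening'],o['contact_force'],o['wrist_torque'])
cv2.imwrite('pics/w5z.png',cv2.resize(p['frame'][100:300,100:400],None,fx=2.5,fy=2.5,interpolation=cv2.INTER_CUBIC))
E
```

```text
11.0 [ 0.55013126 -0.00397804  0.07290302] 85.0560050145155 0.013045405788942921 [-7.88064325 -3.16695467  9.78643994] [-0.49237828  1.41757873  0.06502298]
```

View pics/w5z.png

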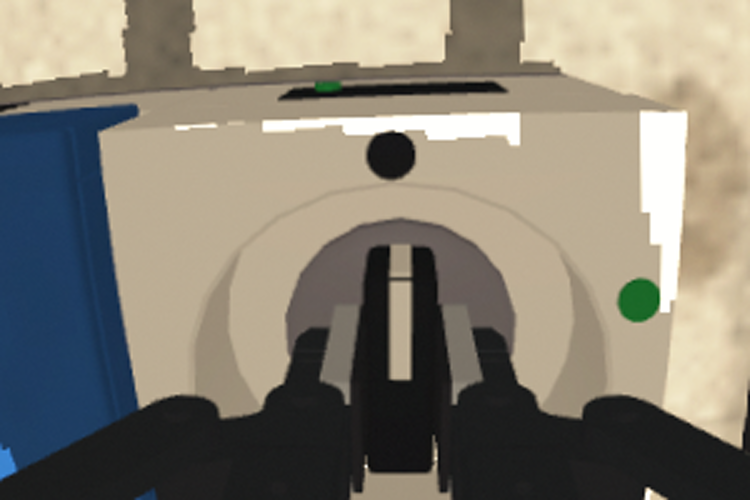

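Emit:
carry_out(series=[[0, 0, 0, 0, 0, 0.35, 0], [0, 0, 0, 0, 0, 0, 0], [0, 0, 0, 0, 0, 0, 0], [0, 0, 0, 0, 0, 0, 0.2], [0, 0, 0, 0, 0, 0, 0.42], [0, 0, 0, 0, 0, 0, 0.42], [0, 0, 0.5, 0, 0, 0, 0.42], [0, 0, 1, 0, 0, 0, 0.42], [0, 0, 1, 0, 0, 0, 0.42], [0, 0, 1, 0, 0, 0, 0.42], [0, 0, 1, 0, 0, 0, 0.42], [0, 0, 1, 0, 0, 0, 0.42]])

```text
t: 12.25
tool_pos: [0.5517, -0.0028, 0.2121]
tool_rot: [0.081, 3.139, -0.0]
contact_force: [-0.2, -0.4, 0.6]
opening: 0.0358
```

```bash
python3 - <<'E'
from h import *
o,p=snap('wrist','w6.png');print(o['t'],o['tool_pos'],psi(o),o['opening'],o['contact_force'],o['wrist_torque'])
cv2.imwrite('pics/w6z.png',cv2.resize(p['frame'][60:260,110:410],None,fx=2.5,fy=2.5,interpolation=cv2.INTER_CUBIC))
E
```

```text
12.25 [ 0.55167682 -0.00278967  0.2121179 ] 87.0435577981838 0.03577172791696993 [-0.18227475 -0.44252205  0.61539163] [0.00197641 0.01814731 0.02062341]
```

View pics/w6z.png

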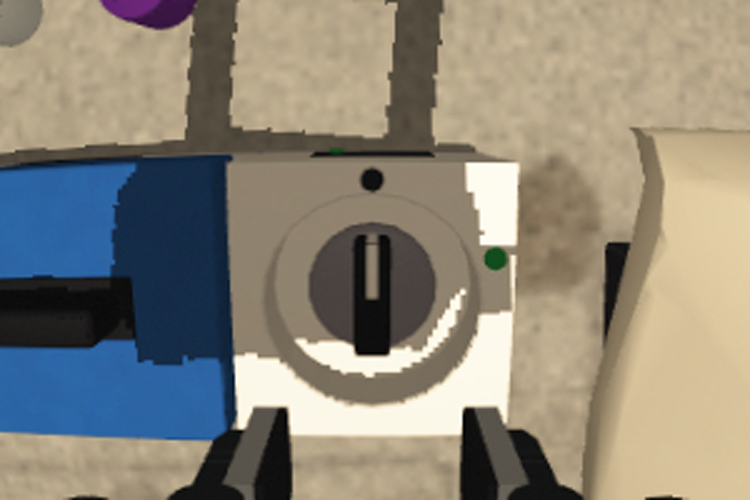

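Emit:
carry_out(series=[[0, -0.3, 0.3, 0, 0, -1, 0.6], [-0.1, -0.5, 0.1, 0, 0, -1, 0.6], [0, -0.5, 0, 0, 0, -1, 0.6], [0, -0.5, 0, 0, 0, -1, 0.6], [-0.1, -0.5, 0, 0, 0, -1, 0.6], [0, -0.5, 0, 0, 0, -1, 0.6], [0, -0.5, 0, 0, 0, -1, 0.6], [-0.1, -0.5, 0, 0, 0, -1, 0.6], [0, -0.5, 0, 0, 0, -1, 0.6], [0, -0.5, 0, 0, 0, -1, 0.6], [0, -0.5, 0, 0, 0, -1, 0.6], [0, -0.2, 0, 0, 0, -1, 0.6]])

```text
t: 13.5
tool_pos: [0.5442, -0.1413, 0.2207]
tool_rot: [1.846, 2.541, 0.0]
contact_force: [0.2, 0.1, 0.2]
opening: 0.0511
```

Emit:
carry_out(series=[[0, 0, 0, 0, 0, -1, 0.6], [0, 0, 0, 0, 0, -1, 0.6], [0, 0, 0, 0, 0, -1, 0.6], [0, 0, 0, 0, 0, -0.7, 0.6], [0, 0, 0, 0, 0, 0, 0.6], [0, 0, 0, 0, 0, 0, 0.6]])

```text
t: 14.1
tool_pos: [0.5441, -0.1404, 0.2204]
tool_rot: [2.275, 2.165, 0.0]
contact_force: [0.0, -0.4, -0.6]
opening: 0.0515
```

```bash
python3 - <<'E'
from h import *
o,p=snap('wrist','w7.png');print(o['t'],o['tool_pos'],psi(o),o['opening'],o['contact_force'],o['wrist_torque'])
for n in('dial_grip','chamber_rim','cover'):print(n,[(round(r['p'],2),(np.array(r['position'])*[512,384]).round(1)) for r in ctrl.mark_of(p,n)])
E
```

```text
14.1 [ 0.54414922 -0.14038253  0.22042941] -2.8341161203462524 0.051539145619456966 [ 0.02054498 -0.39156729 -0.59215663] [ 0.03833039  0.01429722 -0.04785308]
dial_grip [(0.57, array([260.4,  33.4]))]
chamber_rim []
cover [(0.73, array([257.5, 171.6]))]
```

View pics/w7.png

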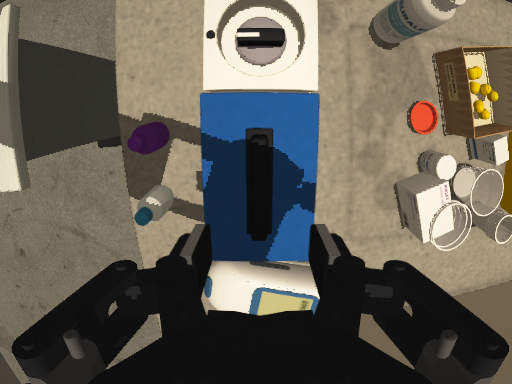

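```bash
python3 - <<'E'
from h import *
o,p=snap('wrist')
w=lambda u,v,z:onz(wray(o,p,(u,v)),z)[:2].round(4)
print(w(259,137,.13),w(260,240,.13))
print([w(*a,.1) for a in((201,94),(319,94),(205,261),(316,261))])
print('disc',w(236,40,.066),w(287,40,.066))
cv2.imwrite('pics/w7z.png',cv2.resize(p['frame'][85:285,180:340],None,fx=3,fy=3,interpolation=cv2.INTER_CUBIC))
E
```

```text
[ 0.546  -0.0968] [ 0.5424 -0.1852]
[array([ 0.4966, -0.0579]), array([ 0.6009, -0.0632]), array([ 0.4843, -0.2213]), array([ 0.5977, -0.2272])]
disc [ 0.5279 -0.0034] [ 0.5782 -0.0058]
```

View pics/w7z.png

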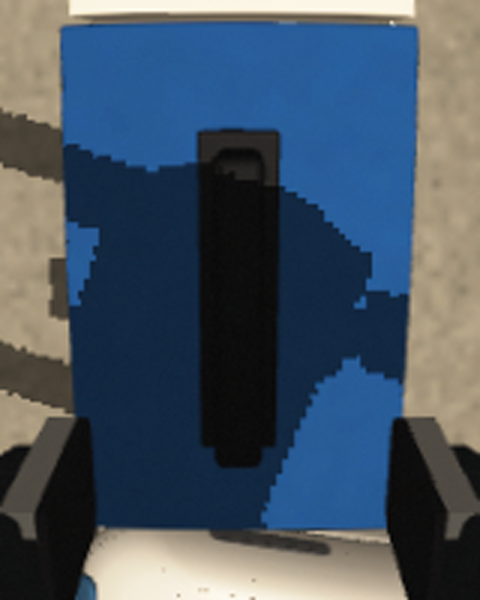

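Emit:
carry_out(series=[[0, 0, -1, 0, 0, 0, 0.5], [0, 0, -1, 0, 0, 0, 0.5], [0, 0, -1, 0, 0, 0, 0.5], [0, 0, -0.9, 0, 0, 0, 0.5], [0, 0, -0.5, 0, 0, 0, 0.5], [0, 0, -0.24, 0, 0, 0, 0.5], [0, 0, 0, 0, 0, 0, 0.3], [0, 0, 0, 0, 0, 0, 0.1], [0, 0, 0, 0, 0, 0, 0], [0, 0, 0, 0, 0, 0, 0], [0, 0, 0, 0, 0, 0, 0], [0, 0, 0, 0, 0, 0, 0]], grip_force=60)

```text
t: 15.55
tool_pos: [0.5451, -0.1407, 0.1055]
tool_rot: [2.275, 2.162, 0.002]
contact_force: [1.5, -0.3, 4.7]
opening: 0.0125
```

Emit:
carry_out(series=[[0, 0, 0, 0, 0, 0, 0], [0, 0, 0.4, 0, 0, 0, 0], [0, 0, 0.4, 0, 0, 0, 0], [0, 0, 0.8, 0, 0, 0, 0], [0, 0, 0.8, 0, 0, 0, 0], [0, 0, 0.8, 0, 0, 0, 0], [0, 0, 0.8, 0, 0, 0, 0], [0, 0, 0.4, 0, 0, 0, 0], [0, 0, 0, 0, 0, 0, 0]])

```text
t: 16.45
tool_pos: [0.5447, -0.1407, 0.2159]
tool_rot: [2.275, 2.162, 0.002]
contact_force: [0.4, -0.3, -2.2]
opening: 0.0133
```

```bash
python3 - <<'E'
from h import *
o,p=snap('wrist','w8.png');print(o['t'],o['tool_pos'],psi(o),o['opening'],o['contact_force'],o['wrist_torque'])
snap('scene','s8.png')
f=cv2.imread('pics/s8.png')
cv2.imwrite('pics/s8z.png',cv2.resize(f[120:370,150:350],None,fx=3,fy=2.4,interpolation=cv2.INTER_CUBIC))
E
```

```text
16.45 [ 0.54473469 -0.14067199  0.21592095] -2.923366417410336 0.013268827890323534 [ 0.36299184 -0.34727227 -2.19867517] [ 0.04293653 -0.00267231 -0.00358379]
```

View pics/w8.png

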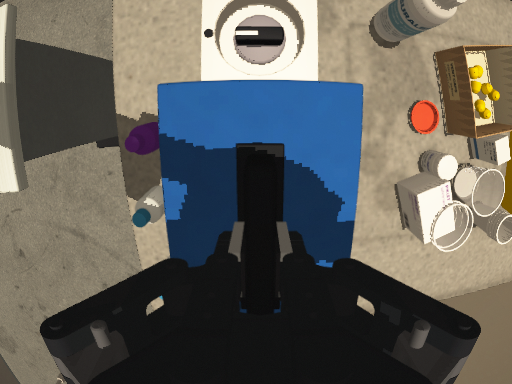

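View pics/s8z.png

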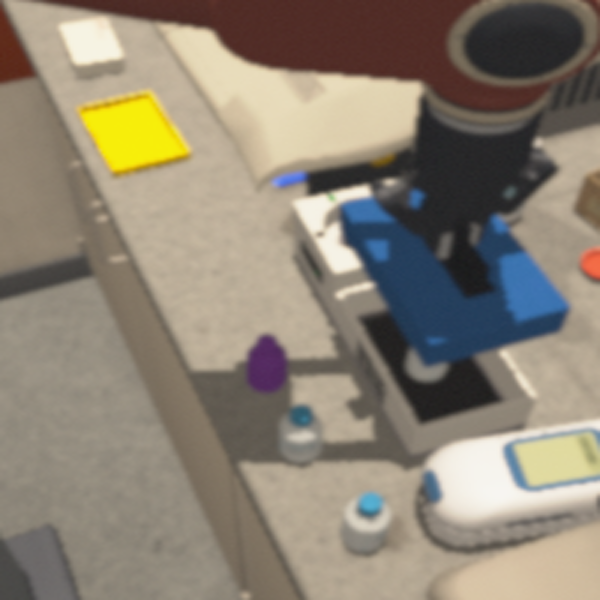

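Emit:
carry_out(series=[[-0.6, 0.4, 0, 0, 0, 0.1, 0], [-0.6, 0.8, 0, 0, 0, 0.1, 0], [-0.6, 0.95, 0, 0, 0, 0.1, 0], [-0.6, 0.95, 0, 0, 0, 0.1, 0], [-0.6, 0.95, 0, 0, 0, 0.1, 0], [-0.6, 0.95, 0, 0, 0, 0, 0], [-0.6, 0.95, 0, 0, 0, 0, 0], [-0.4, 0.95, -0.6, 0, 0, 0, 0], [-0.2, 0.5, -0.9, 0, 0, 0, 0], [0, 0.2, -0.9, 0, 0, 0, 0], [0, 0, -0.9, 0, 0, 0, 0], [0, 0, -0.9, 0, 0, 0, 0]])

```text
t: 17.75
tool_pos: [0.4227, 0.05, 0.1066]
tool_rot: [-2.22, -2.22, 0.003]
contact_force: [0.0, -0.7, -2.3]
opening: 0.0126
```

Emit:
carry_out(series=[[0, 0, -0.9, 0, 0, 0, 0], [0, 0, -0.6, 0, 0, 0, 0], [0, 0, -0.2, 0, 0, 0, 0], [0, 0, 0, 0, 0, 0, 0]])

```text
t: 18.15
tool_pos: [0.4226, 0.0497, 0.0649]
tool_rot: [-2.221, -2.218, 0.004]
contact_force: [0.2, 0.4, -2.1]
opening: 0.0129
```

```bash
python3 - <<'E'
from h import *
o=ctrl.get_obs();print(o['t'],o['tool_pos'],psi(o),o['opening'],o['contact_force'],o['wrist_torque'])
snap('side','d9.png')
f=cv2.imread('pics/d9.png')
cv2.imwrite('pics/d9z.png',cv2.resize(f[150:350,150:350],None,fx=3,fy=3,interpolation=cv2.INTER_CUBIC))
E
```

```text
18.15 [0.42258471 0.0496911  0.06489502] -0.061345486656681894 0.012916691146173952 [ 0.17761325  0.37787662 -2.09696035] [-0.0090705  -0.03350172 -0.00393213]
```

View pics/d9z.png

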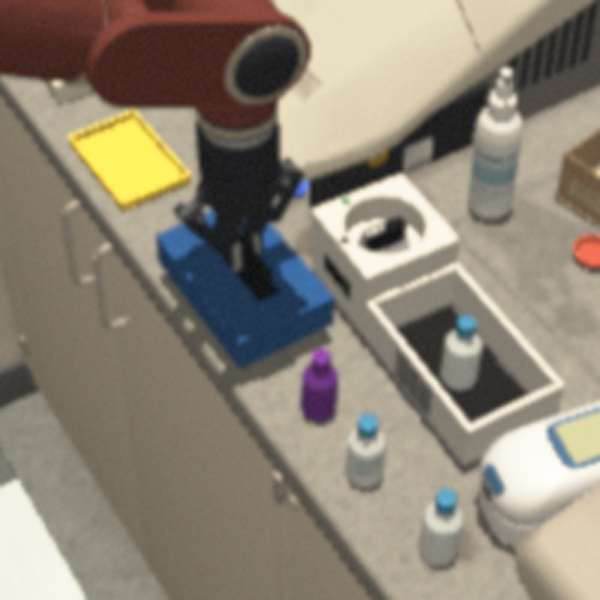

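Emit:
carry_out(series=[[0, 0, -0.25, 0, 0, 0, 0], [0, 0, -0.18, 0, 0, 0, 0], [0, 0, -0.04, 0, 0, 0, 0], [0, 0, 0, 0, 0, 0, 0]])

```text
t: 18.6
tool_pos: [0.424, 0.0496, 0.0547]
tool_rot: [-2.222, -2.22, 0.0]
contact_force: [1.1, 0.2, -3.0]
opening: 0.0128
```

Emit:
carry_out(series=[[0, 0, 0, 0, 0, 0, 0.2], [0, 0, 0, 0, 0, 0, 0.4], [0, 0, 0, 0, 0, 0, 0.4], [0, 0, 0, 0, 0, 0, 0.4], [0, 0, 0.6, 0, 0, 0, 0.4], [0, 0, 1, 0, 0, 0, 0.6], [0, 0, 1, 0, 0, 0, 0.6], [0, 0, 1, 0, 0, 0, 0.6], [0, 0, 1, 0, 0, 0, 0.6], [0, 0, 1, 0, 0, 0, 0.6], [0, 0, 1, 0, 0, 0, 0.6]])

```text
t: 19.7
tool_pos: [0.424, 0.0496, 0.221]
tool_rot: [2.222, 2.22, 0.0]
contact_force: [-0.1, -0.5, 1.1]
opening: 0.0511
```

```bash
python3 - <<'E'
from h import *
o=ctrl.get_obs();print(o['t'],o['tool_pos'],psi(o),o['opening'],o['contact_force'])
_,s=snap('scene','s10.png');_,d=snap('side','d10.png')
for p in(s,d):
  for n in('warm bottle','cold_bottle_1'):
    try:print(n,[(round(r['p'],2),(np.array(r['rect'])*[512,384,512,384]).round(1)) for r in ctrl.trace(p,n)],[(round(r['p'],2),onz(ray(p,np.array(r['position'])*[512,384]),.01).round(3)) for r in ctrl.mark_of(p,n)])
    except Exception as e:print(e)
a=cv2.resize(s['frame'][170:370,180:340],None,fx=2.4,fy=2.4,interpolation=cv2.INTER_CUBIC);b=cv2.resize(d['frame'][170:370,180:340],None,fx=2.4,fy=2.4,interpolation=cv2.INTER_CUBIC)
cv2.imwrite('pics/sd10.png',np.hstack([a,b]))
E
```

```text
19.7 [0.42395993 0.04964522 0.22099552] -0.05422917534908094 0.051140922601379556 [-0.10632896 -0.51096989  1.07017607]
it knows: capillary_carton, chamber_floor, chamber_rim, cold_bottle, cover, dial, dial_grip, ready_tray, spray_cleaner, warm bottle, warmer
cold_bottle_1 [(0.75, array([233. , 259.8,  12.7,  24.8])), (0.74, array([244.3, 285.9,  13. ,  27.8])), (0.63, array([264.3, 324.1,  17.1,  25.2]))] [(0.75, array([ 0.418, -0.18 ,  0.01 ])), (0.75, array([ 0.417, -0.105,  0.01 ])), (0.7, array([ 0.413, -0.272,  0.01 ]))]
it knows: capillary_carton, chamber_floor, chamber_rim, cold_bottle, cover, dial, dial_grip, ready_tray, spray_cleaner, warm bottle, warmer
cold_bottle_1 [(0.76, array([286.9, 315.6,  18.4,  20.2])), (0.57, array([251.7, 268.9,  12.9,  19.1])), (0.48, array([266.4, 287.4,  11.4,  23.6]))] [(0.77, array([ 0.406, -0.182,  0.01 ])), (0.66, array([ 0.409, -0.107,  0.01 ])), (0.54, array([ 0.411, -0.285,  0.01 ]))]
```

View pics/sd10.png

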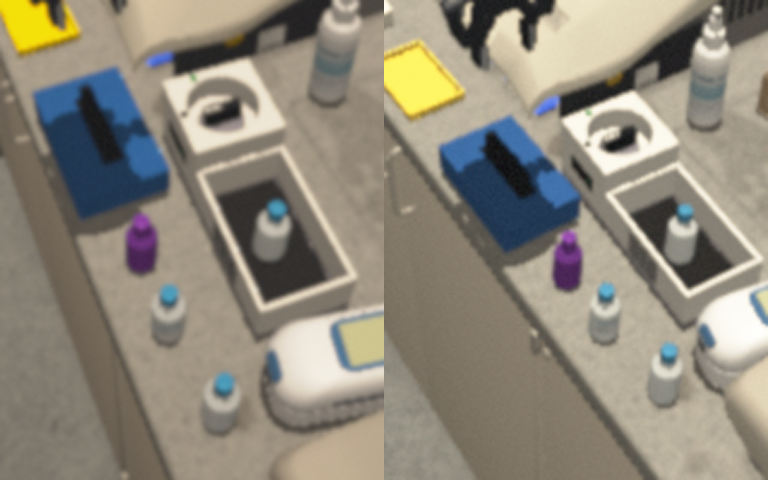

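```bash
python3 - <<'E'
from h import *
_,s=snap('scene');_,d=snap('side')
print(tri([ray(s,(180+277/2.4,170+208/2.4)),ray(d,(180+301/2.4,170+212/2.4))]),onz(ray(s,(180+277/2.4,170+208/2.4)),.087),onz(ray(d,(180+301/2.4,170+212/2.4)),.087))
E
```

```text
[ 0.55072197 -0.13701829  0.07235712] [ 0.54466317 -0.14379948  0.087     ] [ 0.54238464 -0.14741545  0.087     ]
```

Emit:
carry_out(series=[[0.2, -0.3, 0.3, 0, 0, 1, 0.6], [0.4, -0.7, 0, 0, 0, 1, 0.6], [0.5, -0.8, 0, 0, 0, 1, 0.6], [0.5, -0.8, 0, 0, 0, 1, 0.6], [0.5, -0.8, 0, 0, 0, 1, 0.6], [0.5, -0.8, 0, 0, 0, 1, 0.6], [0.5, -0.8, 0, 0, 0, 1, 0.6], [0.5, -0.8, 0, 0, 0, 1, 0.6], [0.4, -0.8, 0, 0, 0, 1, 0.6], [0.4, -0.5, 0, 0, 0, 1, 0.6], [0.3, -0.3, 0, 0, 0, 1, 0.6], [0, 0, 0, 0, 0, 1, 0.6]])

```text
t: 21.3
tool_pos: [0.5416, -0.1363, 0.2257]
tool_rot: [-0.576, -3.086, -0.0]
contact_force: [0.3, -0.2, -0.0]
opening: 0.0514
```

Emit:
carry_out(series=[[0, 0, 0, 0, 0, 1, 0.6], [0, 0, 0, 0, 0, 1, 0.6], [0, 0, 0, 0, 0, 1, 0.6], [0, 0, 0, 0, 0, 0.2, 0.6], [0, 0, 0, 0, 0, 0, 0.6], [0, 0, 0, 0, 0, 0, 0.6]])

```text
t: 21.9
tool_pos: [0.5414, -0.1353, 0.2268]
tool_rot: [-0.083, -3.14, -0.0]
contact_force: [-1.2, 0.5, 0.6]
opening: 0.0514
```

```bash
python3 - <<'E'
from h import *
o,p=snap('wrist','w11.png');print(o['t'],o['tool_pos'],psi(o),o['opening'],o['contact_force'])
for n in('cold_bottle_1','chamber_rim','chamber_floor'):print(n,[(round(r['p'],2),(np.array(r['position'])*[512,384]).round(1)) for r in ctrl.mark_of(p,n)])
E
```

```text
21.9 [ 0.54135457 -0.13530291  0.22679898] 86.95529230844836 0.051437084002668186 [-1.17935051  0.5147801   0.64146526]
cold_bottle_1 [(0.88, array([145.5,  78.4])), (0.76, array([287.2,  63. ])), (0.58, array([220.2,  61.3]))]
chamber_rim [(0.96, array([255.3, 175.4]))]
chamber_floor [(0.79, array([254.9, 168.1]))]
```

View pics/w11.png

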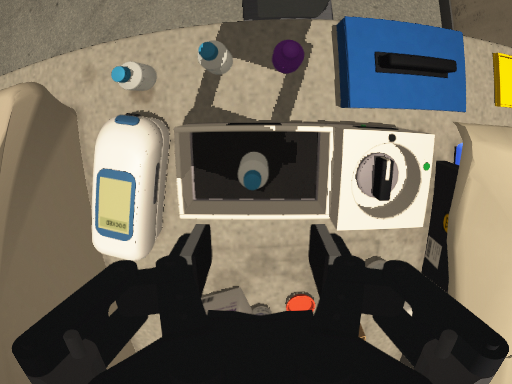

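```bash
python3 - <<'E'
from h import *
o,p=snap('wrist')
w=lambda u,v,z:onz(wray(o,p,(u,v)),z)[:2].round(4)
print('cap',w(253,180,.089),'base',w(254,164,.03))
print('rimmark',w(255.3,175.4,.06),'floormark',w(254.9,168.1,.01))
print('inner rim corners',[w(*a,.06) for a in((190,132),(331,131),(188,208),(330,206))],'outer',[w(*a,.06) for a in((178,128),(181,217))])
print('cold',w(120,74,.079),w(207,49,.079),'base',w(145,78,0),w(220,61,0))
print('dial',w(382,175,.088))
cv2.imwrite('pics/w11z.png',cv2.resize(p['frame'][110:230,170:350],None,fx=4,fy=4,interpolation=cv2.INTER_CUBIC))
E
```

```text
cap [ 0.5448 -0.1425] base [ 0.5402 -0.1424]
rimmark [ 0.547  -0.1408] floormark [ 0.5493 -0.1422]
inner rim corners [array([ 0.4957, -0.2075]), array([ 0.5025, -0.0579]), array([ 0.5805, -0.219 ]), array([ 0.5864, -0.0588])] outer [array([ 0.4903, -0.2205]), array([ 0.5911, -0.2288])]
cold [ 0.4256 -0.2752] [ 0.4128 -0.1805] base [ 0.4234 -0.2777] [ 0.4131 -0.1781]
dial [ 0.5462 -0.0093]
```

View pics/w11z.png

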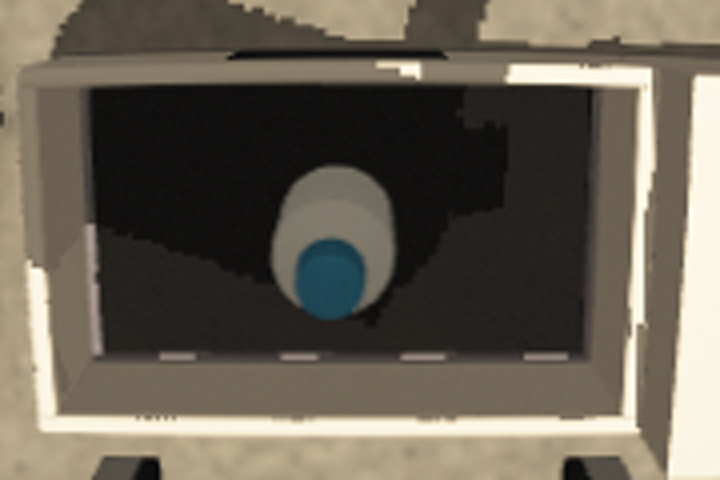

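Emit:
carry_out(series=[[0.12, -0.29, -0.6, 0, 0, 0, 0.6], [0, 0, -1, 0, 0, 0, 0.6], [0, 0, -1, 0, 0, 0, 0.6], [0, 0, -1, 0, 0, 0, 0.6], [0, 0, -1, 0, 0, 0, 0.6], [0, 0, -1, 0, 0, 0, 0.6], [0, 0, -0.9, 0, 0, 0, 0.6], [0, 0, -0.6, 0, 0, 0, 0.6], [0, 0, -0.5, 0, 0, 0, 0.6], [0, 0, 0, 0, 0, 0, 0.6], [0, 0, 0, 0, 0, 0, 0.6]], grip_force=25)

```text
t: 23.25
tool_pos: [0.545, -0.1429, 0.0377]
tool_rot: [0.081, 3.14, -0.0]
contact_force: [-0.3, 0.9, -0.0]
opening: 0.0513
```

```bash
python3 - <<'E'
from h import *
o,p=snap('wrist','w12.png');print(o['t'],o['tool_pos'],psi(o),o['opening'],o['contact_force'])
cv2.imwrite('pics/w12z.png',cv2.resize(p['frame'][100:340,130:390],None,fx=2.3,fy=2.3,interpolation=cv2.INTER_CUBIC))
E
```

```text
23.25 [ 0.54495436 -0.14287793  0.03768856] 87.0291016482434 0.051330836051969184 [-0.32863739  0.91500968 -0.04259   ]
```

View pics/w12z.png

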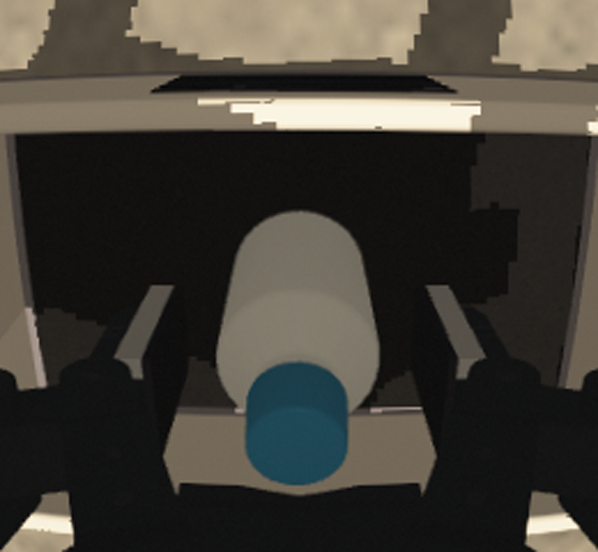

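Emit:
carry_out(series=[[0, 0, 0, 0, 0, 0, 0.3], [0, 0, 0, 0, 0, 0, 0.2], [0, 0, 0, 0, 0, 0, 0.2], [0, 0, 0, 0, 0, 0, 0.2], [0, 0, 0, 0, 0, 0, 0.2], [0, 0, 0, 0, 0, 0, 0.2]])

```text
t: 23.9
tool_pos: [0.5457, -0.1432, 0.0389]
tool_rot: [0.081, 3.138, -0.002]
contact_force: [-0.8, -1.3, 5.4]
opening: 0.0314
```

Emit:
carry_out(series=[[0, 0, 0.3, 0, 0, 0, 0.2], [0, 0, 0.7, 0, 0, 0, 0.2], [0, 0, 0.9, 0, 0, 0, 0.2], [0, 0, 0.9, 0, 0, 0, 0.2], [0, 0, 0.9, 0, 0, 0, 0.2], [0, 0, 0.9, 0, 0, 0, 0.2], [0, 0, 0.9, 0, 0, 0, 0.2], [0, 0, 0, 0, 0, 0, 0.2]])

```text
t: 24.7
tool_pos: [0.5462, -0.1432, 0.1785]
tool_rot: [0.081, 3.135, -0.003]
contact_force: [0.6, 0.0, -0.1]
opening: 0.0311
```

```bash
python3 - <<'E'
from h import *
o,p=snap('wrist','w13.png');print(o['t'],o['tool_pos'],psi(o),o['opening'],o['contact_force'])
E
```

```text
24.7 [ 0.54623298 -0.14319794  0.17846613] 87.03630014843094 0.031096948355134834 [ 0.56271306  0.01708642 -0.12064915]
```

View pics/w13.png

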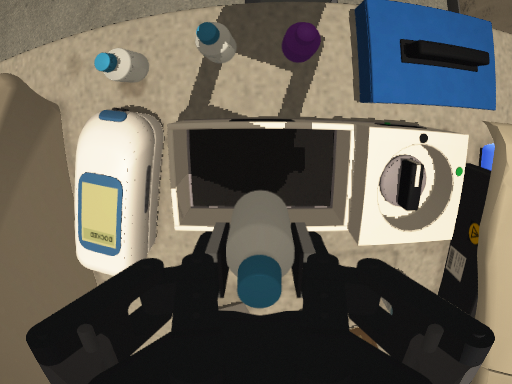

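Emit:
carry_out(series=[[-0.5, 0.3, 0.2, 0, 0, 0, 0.2], [-0.8, 0.7, 0.2, 0, 0, 0, 0.2], [-0.8, 0.9, 0, 0, 0, 0, 0.2], [-0.8, 1, 0, 0, 0, 0, 0.2], [-0.8, 1, 0, 0, 0, 0, 0.2], [-0.8, 1, 0, 0, 0, 0, 0.2], [-0.4, 1, 0, 0, 0, 0, 0.2], [0, 1, 0, 0, 0, 0, 0.2], [0, 1, 0, 0, 0, 0, 0.2], [0, 1, 0, 0, 0, 0, 0.2], [0, 1, 0, 0, 0, 0, 0.2], [0, 1, 0, 0, 0, 0, 0.2]])

```text
t: 25.95
tool_pos: [0.4206, 0.1308, 0.1824]
tool_rot: [-0.081, -3.137, 0.001]
contact_force: [-0.1, -0.6, -0.0]
opening: 0.0314
```

Emit:
carry_out(series=[[0, 1, 0, 0, 0, 0, 0.2], [0, 1, 0, 0, 0, 0, 0.2], [0, 1, 0, 0, 0, 0, 0.2], [0, 1, 0, 0, 0, 0, 0.2], [0, 1, 0, 0, 0, 0, 0.2], [0, 1, 0, 0, 0, 0, 0.2], [0, 0.7, 0, 0, 0, 0, 0.2], [0, 0, 0, 0, 0, 0, 0.2], [0, 0, 0, 0, 0, 0, 0.2]])

```text
t: 26.85
tool_pos: [0.421, 0.2968, 0.1828]
tool_rot: [-0.08, -3.138, 0.003]
contact_force: [0.2, 0.2, -0.9]
opening: 0.0317
```

```bash
python3 - <<'E'
from h import *
o,p=snap('wrist','w14.png');print(o['t'],o['tool_pos'],psi(o),o['opening'],o['contact_force'])
for n in('ready_tray',):print(n,[(round(r['p'],2),onz(wray(o,p,(np.array(r['position'])*[512,384])),0).round(4)) for r in ctrl.mark_of(p,n)])
E
```

```text
26.85 [0.42102666 0.2968283  0.1828415 ] 87.07416868689641 0.03167830761431625 [ 0.16313044  0.22230259 -0.89444709]
ready_tray [(0.89, array([0.421 , 0.3012, 0.    ])), (0.26, array([ 0.6206, -0.1156,  0.    ]))]
```

View pics/w14.png

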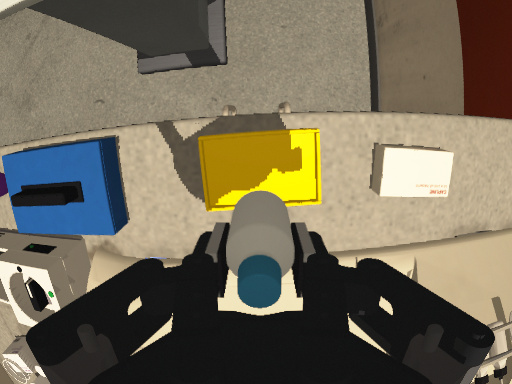

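Emit:
carry_out(series=[[0.1, 0.1, -0.9, 0, 0, 0, 0.2], [0, 0, -0.9, 0, 0, 0, 0.2], [0, 0, -0.9, 0, 0, 0, 0.2], [0, 0, -0.9, 0, 0, 0, 0.2], [0, 0, -0.9, 0, 0, 0, 0.2], [0, 0, -0.8, 0, 0, 0, 0.2], [0, 0, -0.3, 0, 0, 0, 0.2], [0, 0, -0.2, 0, 0, 0, 0.2], [0, 0, 0, 0, 0, 0, 0.2], [0, 0, 0, 0, 0, 0, 0.2]])

```text
t: 27.95
tool_pos: [0.4254, 0.3001, 0.0409]
tool_rot: [0.082, 3.139, 0.001]
contact_force: [-0.3, -0.5, -1.0]
opening: 0.0315
```

```bash
python3 - <<'E'
from h import *
o=ctrl.get_obs();print(o['t'],o['tool_pos'],o['opening'],o['contact_force'])
E
```

```text
27.95 [0.42536726 0.30012503 0.04093838] 0.03150070796144473 [-0.28339237 -0.50120214 -1.04643376]
```

Emit:
carry_out(series=[[0, 0, -0.15, 0, 0, 0, 0.2], [0, 0, -0.1, 0, 0, 0, 0.2], [0, 0, -0.03, 0, 0, 0, 0.2], [0, 0, 0, 0, 0, 0, 0.2]])

```text
t: 28.35
tool_pos: [0.4246, 0.3, 0.0329]
tool_rot: [0.081, 3.14, 0.0]
contact_force: [-0.4, 0.6, -1.2]
opening: 0.0313
```

```bash
python3 - <<'E'
from h import *
o=ctrl.get_obs();print(o['t'],o['tool_pos'],o['opening'],o['contact_force'],o['wrist_torque'])
_,s=snap('side','d15.png')
cv2.imwrite('pics/d15z.png',cv2.resize(s['frame'][160:240,140:260],None,fx=5,fy=5,interpolation=cv2.INTER_CUBIC))
E
```

```text
28.35 [0.42462025 0.29995073 0.03291649] 0.03132030424344397 [-0.40364205  0.63925186 -1.24874047] [ 0.01752515 -0.04553584  0.03898095]
```

View pics/d15z.png

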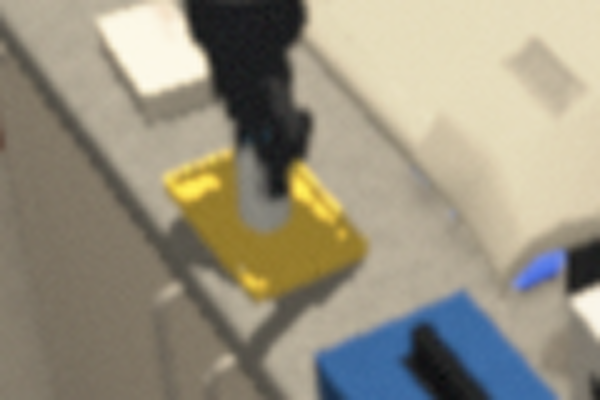

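Emit:
carry_out(series=[[0, 0, -0.06, 0, 0, 0, 0.2], [0, 0, 0, 0, 0, 0, 0.2], [0, 0, 0, 0, 0, 0, 0.2]])

```text
t: 28.7
tool_pos: [0.4249, 0.3, 0.0329]
tool_rot: [-0.081, -3.14, 0.001]
contact_force: [-4.1, -1.8, 9.4]
opening: 0.0311
```

Emit:
carry_out(series=[[0, 0, 0, 0, 0, 0, 0.42], [0, 0, 0, 0, 0, 0, 0.5], [0, 0, 0, 0, 0, 0, 0.6], [0, 0, 0, 0, 0, 0, 0.7], [0, 0, 0.3, 0, 0, 0, 0.7], [0, 0, 0.7, 0, 0, 0, 0.7], [0, 0, 1, 0, 0, 0, 0.7], [0, 0, 1, 0, 0, 0, 0.7], [0, 0, 1, 0, 0, 0, 0.7], [0, 0, 1, 0, 0, 0, 0.7], [0, 0, 1, 0, 0, 0, 0.7], [0, 0, 0, 0, 0, 0, 0.7]])

```text
t: 29.9
tool_pos: [0.4269, 0.3011, 0.1865]
tool_rot: [0.081, 3.133, 0.007]
contact_force: [-0.1, -0.1, 0.6]
opening: 0.0598
```

```bash
python3 - <<'E'
from h import *
o,p=snap('wrist','w16.png');print(o['t'],o['tool_pos'],o['opening'],o['contact_force'],o['wrist_torque'])
E
```

```text
29.9 [0.42687053 0.30108746 0.1864793 ] 0.05980356868291228 [-0.14813125 -0.10399432  0.59971186] [-0.01036789 -0.02439145  0.00432517]
```

View pics/w16.png

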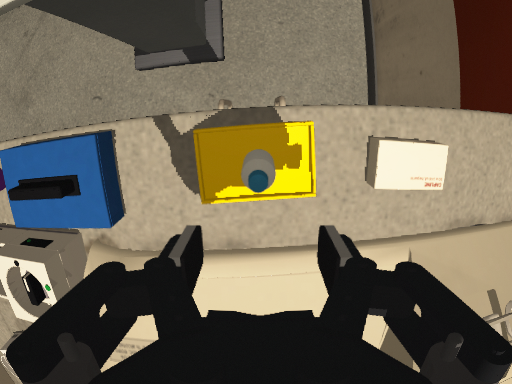

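Emit:
carry_out(series=[[0, -0.5, 0, 0, 0, 0, 0.6], [0, -1, 0, 0, 0, 0, 0.6], [0, -1, 0, 0, 0, 0, 0.6], [0, -1, 0, 0, 0, 0, 0.6], [0, -1, 0, 0, 0, 0, 0.6], [0, -1, 0, 0, 0, 0, 0.6], [-0.1, -1, 0, 0, 0, 0, 0.6], [-0.1, -1, 0, 0, 0, 0, 0.6], [-0.1, -1, 0, 0, 0, 0, 0.6], [-0.1, -1, 0, 0, 0, 0, 0.6], [-0.1, -1, 0, 0, 0, 0, 0.6], [-0.1, -1, 0, 0, 0, 0, 0.6]])

```text
t: 31.15
tool_pos: [0.4079, 0.011, 0.1792]
tool_rot: [-0.082, -3.137, -0.0]
contact_force: [1.0, -0.2, -0.1]
opening: 0.0511
```

Emit:
carry_out(series=[[0, -1, 0, 0, 0, 0, 0.6], [0, -1, 0, 0, 0, 0, 0.6], [0, -1, 0, 0, 0, 0, 0.6], [0, -1, 0, 0, 0, 0, 0.6], [0, -1, 0, 0, 0, 0, 0.6], [0, -1, 0, 0, 0, 0, 0.6], [0, -1, 0, 0, 0, 0, 0.6], [0, -0.7, 0, 0, 0, 0, 0.6], [0, 0, 0, 0, 0, 0, 0.6], [0, 0, 0, 0, 0, 0, 0.6]])

```text
t: 32.15
tool_pos: [0.4084, -0.1798, 0.1797]
tool_rot: [-0.083, -3.138, -0.003]
contact_force: [0.3, 0.8, 0.6]
opening: 0.051
```

```bash
python3 - <<'E'
from h import *
o,p=snap('wrist','w17.png');print(o['t'],o['tool_pos'],psi(o),o['opening'],o['contact_force'])
for n in('cold_bottle_1',):print(n,[(round(r['p'],2),(np.array(r['position'])*[512,384]).round(1),onz(wray(o,p,(np.array(r['position'])*[512,384])),0).round(4)) for r in ctrl.mark_of(p,n)])
E
```

```text
32.15 [ 0.40840075 -0.17977993  0.1797498 ] 86.96669869514945 0.051035838586813806 [0.25469526 0.83536078 0.58512721]
cold_bottle_1 [(0.8, array([333.5, 172.6]), array([ 0.4175, -0.0963,  0.    ])), (0.75, array([260.9, 172.8]), array([ 0.4136, -0.1788,  0.    ])), (0.58, array([176.5, 184.8]), array([ 0.4222, -0.2769,  0.    ]))]
```

View pics/w17.png

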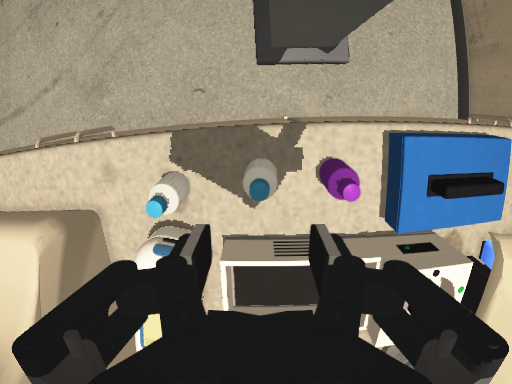

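Emit:
carry_out(series=[[0.18, 0.03, -0.6, 0, 0, 0, 0.6], [0, 0, -1, 0, 0, 0, 0.6], [0, 0, -1, 0, 0, 0, 0.6], [0, 0, -1, 0, 0, 0, 0.6], [0, 0, -1, 0, 0, 0, 0.6], [0, 0, -0.8, 0, 0, 0, 0.6], [0, 0, -0.5, 0, 0, 0, 0.6], [0, 0, -0.12, 0, 0, 0, 0.6], [0, 0, 0, 0, 0, 0, 0.6], [0, 0, 0, 0, 0, 0, 0.6]])

```text
t: 33.25
tool_pos: [0.4149, -0.1798, 0.032]
tool_rot: [0.081, 3.139, -0.002]
contact_force: [0.9, 0.1, -0.3]
opening: 0.0512
```

```bash
python3 - <<'E'
from h import *
o,p=snap('wrist','w18.png');print(o['t'],o['tool_pos'],psi(o),o['opening'],o['contact_force'])
cv2.imwrite('pics/w18z.png',cv2.resize(p['frame'][100:340,130:390],None,fx=2,fy=2,interpolation=cv2.INTER_CUBIC))
E
```

```text
33.25 [ 0.41489597 -0.17976541  0.03197126] 87.04807075307316 0.05117032839228094 [ 0.8597607   0.13392691 -0.34013278]
```

View pics/w18z.png

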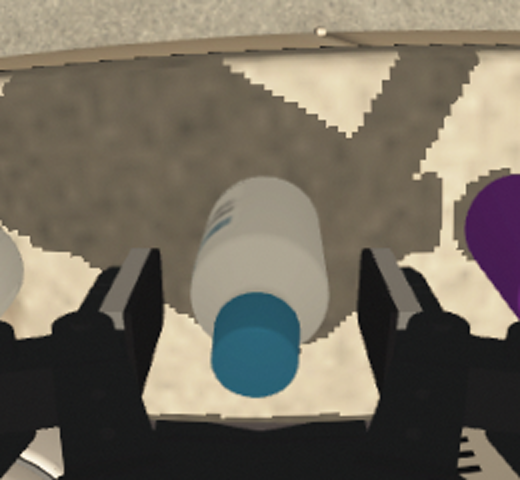

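Emit:
carry_out(series=[[-0.12, 0, -0.14, 0, 0, 0, 0.6], [0, 0, 0, 0, 0, 0, 0.4], [0, 0, 0, 0, 0, 0, 0.2], [0, 0, 0, 0, 0, 0, 0.2], [0, 0, 0, 0, 0, 0, 0.2], [0, 0, 0, 0, 0, 0, 0.2], [0, 0, 0, 0, 0, 0, 0.2]], grip_force=25)

```text
t: 34.0
tool_pos: [0.4112, -0.1795, 0.0276]
tool_rot: [0.081, 3.14, -0.0]
contact_force: [-0.5, 0.2, 3.1]
opening: 0.0321
```

Emit:
carry_out(series=[[0, 0, 0.3, 0, 0, 0, 0.2], [0, 0, 0.7, 0, 0, 0, 0.2], [0, 0, 1, 0, 0, 0, 0.2], [0, 0, 1, 0, 0, 0, 0.2], [0, 0, 1, 0, 0, 0, 0.2], [0.2, 0.1, 1, 0, 0, 0, 0.2], [0.7, 0.4, 0.3, 0, 0, 0, 0.2], [0.8, 0.5, 0, 0, 0, 0, 0.2], [0.9, 0.5, 0, 0, 0, 0, 0.2], [0.9, 0.5, 0, 0, 0, 0, 0.2], [0.9, 0.5, 0, 0, 0, 0, 0.2], [0.9, 0.3, 0, 0, 0, 0, 0.2]])

```text
t: 35.2
tool_pos: [0.5441, -0.1083, 0.1596]
tool_rot: [-0.08, -3.14, -0.001]
contact_force: [-0.5, -0.2, -1.3]
opening: 0.032
```

```bash
python3 - <<'E'
from h import *
o,p=snap('wrist','w19.png');print(o['t'],o['tool_pos'],psi(o),o['opening'],o['contact_force'])
E
```

```text
35.2 [ 0.54410365 -0.10829962  0.15958993] 87.07603877551605 0.031989563859920536 [-0.46002209 -0.17562212 -1.30718169]
```

View pics/w19.png

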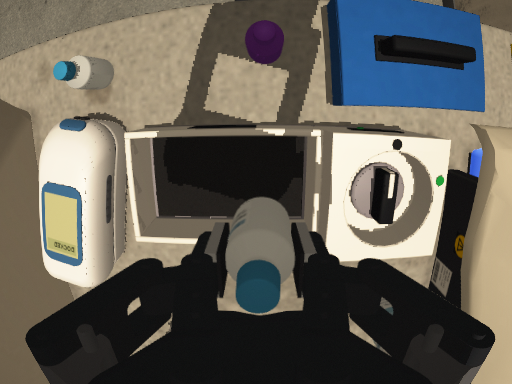

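Emit:
carry_out(series=[[0.08, 0, -0.6, 0, 0, 0, 0.2], [0, 0, -0.9, 0, 0, 0, 0.2], [0, 0, -0.9, 0, 0, 0, 0.2], [0, 0, -0.9, 0, 0, 0, 0.2], [0, 0, -0.8, 0, 0, 0, 0.2], [0, 0, -0.4, 0, 0, 0, 0.2], [0, 0, -0.2, 0, 0, 0, 0.2], [0, 0, -0.05, 0, 0, 0, 0.2], [0, 0, 0, 0, 0, 0, 0.2]])

```text
t: 36.15
tool_pos: [0.546, -0.1097, 0.0418]
tool_rot: [0.082, 3.139, -0.001]
contact_force: [-0.3, 0.1, -0.0]
opening: 0.0323
```

```bash
python3 - <<'E'
from h import *
o,p=snap('wrist','w20.png');print(o['t'],o['tool_pos'],psi(o),o['opening'],o['contact_force'])
E
```

```text
36.15 [ 0.54598048 -0.10967789  0.0417604 ] 87.02257085993911 0.032264366438002234 [-0.33470913  0.11639651 -0.03633961]
```

View pics/w20.png

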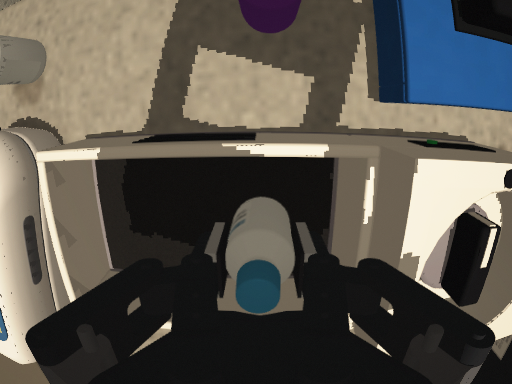

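Lower the last 4 mm, then release and lift.

Emit:
carry_out(series=[[0, 0, -0.12, 0, 0, 0, 0.2], [0, 0, -0.06, 0, 0, 0, 0.2], [0, 0, 0, 0, 0, 0, 0.2], [0, 0, 0, 0, 0, 0, 0.2]])

```text
t: 36.6
tool_pos: [0.5463, -0.1096, 0.0376]
tool_rot: [0.081, 3.139, -0.001]
contact_force: [-1.3, 0.5, 4.1]
opening: 0.0318
```

Emit:
carry_out(series=[[0, 0, 0, 0, 0, 0, 0.42], [0, 0, 0, 0, 0, 0, 0.45], [0, 0, 0, 0, 0, 0, 0.5], [0, 0, 0.3, 0, 0, 0, 0.5], [0, 0, 0.7, 0, 0, 0, 0.5], [0, 0, 1, 0, 0, 0, 0.5], [0, 0, 1, 0, 0, 0, 0.5], [0, 0, 1, 0, 0, 0, 0.5], [0, 0, 1, 0, 0, 0, 0.6], [-0.3, -0.3, 0.7, 0, 0, 0, 0.6], [-0.8, -0.8, 0.2, 0, 0, 0, 0.6], [-1, -1, 0, 0, 0, 0, 0.6]])

```text
t: 37.8
tool_pos: [0.4936, -0.162, 0.1859]
tool_rot: [0.077, 3.138, -0.001]
contact_force: [0.1, -0.1, 0.4]
opening: 0.0516
```

```bash
python3 - <<'E'
from h import *
o,p=snap('wrist','w21.png');print(o['t'],o['tool_pos'],psi(o),o['opening'],o['contact_force'])
E
```

```text
37.8 [ 0.49361058 -0.16197427  0.18592704] 87.170233681379 0.05163315122228994 [ 0.09201425 -0.11148088  0.4229587 ]
```

View pics/w21.png

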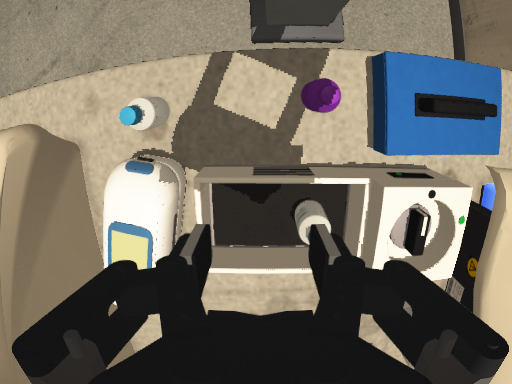

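Emit:
carry_out(series=[[-0.8, -0.9, 0, 0, 0, 0, 0.6], [-0.7, -0.9, 0, 0, 0, 0, 0.6], [-0.6, -0.9, 0, 0, 0, 0, 0.6], [-0.5, -0.9, 0, 0, 0, 0, 0.6], [-0.1, -0.7, 0, 0, 0, 0, 0.6], [0, -0.2, 0, 0, 0, 0, 0.6], [0, 0, 0, 0, 0, 0, 0.6], [0, 0, 0, 0, 0, 0, 0.6]])

```text
t: 38.65
tool_pos: [0.4258, -0.2737, 0.1839]
tool_rot: [-0.081, -3.14, -0.001]
contact_force: [1.4, 0.0, -0.1]
opening: 0.0511
```

```bash
python3 - <<'E'
from h import *
o,p=snap('wrist','w22.png');print(o['t'],o['tool_pos'],psi(o),o['opening'],o['contact_force'])
for n in('cold_bottle_1',):print(n,[(round(r['p'],2),(np.array(r['position'])*[512,384]).round(1),onz(wray(o,p,(np.array(r['position'])*[512,384])),0).round(4)) for r in ctrl.mark_of(p,n)])
E
```

```text
38.65 [ 0.42575072 -0.27365742  0.18392362] 87.06314760777974 0.05107225191298026 [ 1.36396254  0.03329442 -0.09880495]
cold_bottle_1 [(0.94, array([254.4, 164.6]), array([ 0.4225, -0.2797,  0.    ])), (0.88, array([392.6, 256.8]), array([ 0.5553, -0.1016,  0.    ])), (0.7, array([406.6, 160.9]), array([ 0.4251, -0.095 ,  0.    ]))]
```

View pics/w22.png

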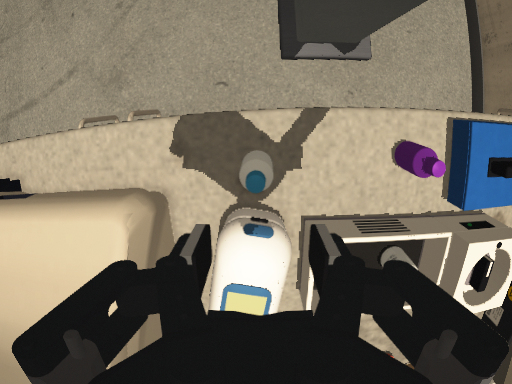

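```bash
python3 - <<'E'
from h import *
o,p=snap('wrist')
w=lambda u,v,z:onz(wray(o,p,(u,v)),z)[:2].round(4)
print('cap',w(255.5,181,.079)); print('dev',[w(250,210,z) for z in(.0,.03,.06)])
print('beige',[w(168,220,z) for z in(0,.05,.1,.15)])
E
```

```text
cap [ 0.4218 -0.2772]
dev [array([ 0.4762, -0.2878]), array([ 0.4655, -0.2862]), array([ 0.4548, -0.2846])]
beige [array([ 0.4851, -0.3893]), array([ 0.4659, -0.3711]), array([ 0.4467, -0.3529]), array([ 0.4275, -0.3348])]
```

```bash
python3 - <<'E'
from h import *
o,p=snap('wrist');_,s=snap('scene');_,d=snap('side')
im=s['frame'][250:384,220:400].copy();im=cv2.resize(im,None,fx=4,fy=4,interpolation=cv2.INTER_CUBIC)
for z in(0,.05,.1,.15,.2):
    q=proj(s,onz(wray(o,p,(168,220)),z))[0];q=((q-[220,250])*4).astype(int);print(z,q)
    cv2.circle(im,tuple(int(i) for i in q),4,(0,0,255),-1)
cv2.imwrite('pics/s23.png',im)
E
```

```text
0 [403 519]
0.05 [367 471]
0.1 [327 418]
0.15 [284 360]
0.2 [236 297]
```

View pics/s23.png

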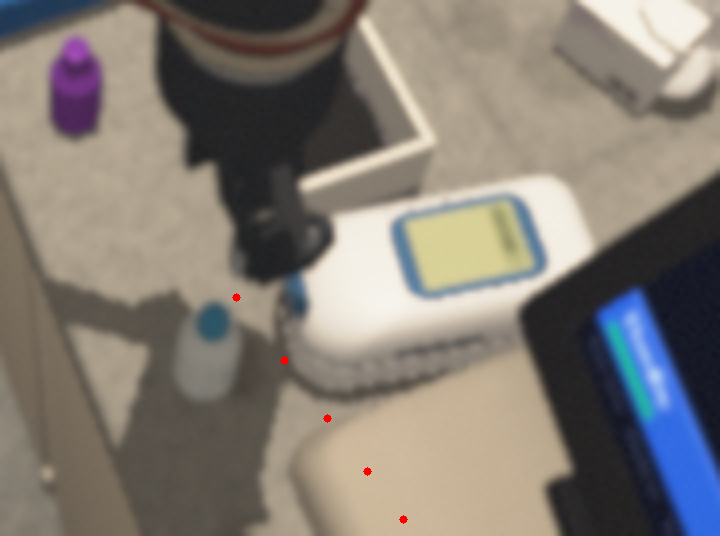

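Emit:
carry_out(series=[[-0.16, -0.15, -0.6, 0, 0, 0, 0.55], [0, 0, -1, 0, 0, 0, 0.55], [0, 0, -1, 0, 0, 0, 0.55], [0, 0, -1, 0, 0, 0, 0.55], [0, 0, -1, 0, 0, 0, 0.55], [0, 0, -0.9, 0, 0, 0, 0.55], [0, 0, -0.6, 0, 0, 0, 0.55], [0, 0, -0.2, 0, 0, 0, 0.55], [0, 0, 0, 0, 0, 0, 0.55], [0, 0, 0, 0, 0, 0, 0.55]])

```text
t: 39.95
tool_pos: [0.4222, -0.2787, 0.0275]
tool_rot: [0.081, 3.139, -0.002]
contact_force: [-1.0, -0.1, 1.2]
opening: 0.0473
```

```bash
python3 - <<'E'
from h import *
o,p=snap('wrist','w24.png');print(o['t'],o['tool_pos'],psi(o),o['opening'],o['contact_force'])
cv2.imwrite('pics/w24z.png',cv2.resize(p['frame'][100:340,130:390],None,fx=2,fy=2,interpolation=cv2.INTER_CUBIC))
E
```

```text
39.95 [ 0.42215485 -0.27873944  0.02750991] 87.03434610663292 0.04727907373083083 [-1.0322127  -0.14167647  1.19592243]
```

View pics/w24z.png

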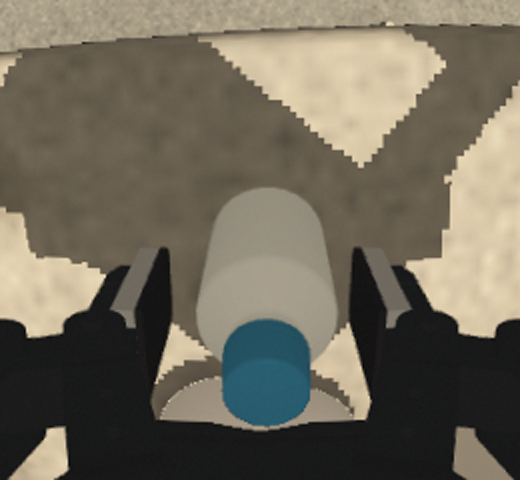

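Emit:
carry_out(series=[[0, 0, 0, 0, 0, 0, 0.4], [0, 0, 0, 0, 0, 0, 0.2], [0, 0, 0, 0, 0, 0, 0.2], [0, 0, 0, 0, 0, 0, 0.2], [0, 0, 0, 0, 0, 0, 0.2], [0, 0, 0, 0, 0, 0, 0.2], [0, 0, 0.3, 0, 0, 0, 0.2], [0, 0, 0.7, 0, 0, 0, 0.2], [0, 0, 1, 0, 0, 0, 0.2], [0, 0, 1, 0, 0, 0, 0.2], [0, 0, 1, 0, 0, 0, 0.2], [0, 0, 1, 0, 0, 0, 0.2]])

```text
t: 41.2
tool_pos: [0.4211, -0.2778, 0.1524]
tool_rot: [-0.081, -3.14, -0.0]
contact_force: [1.0, -0.3, -0.5]
opening: 0.0323
```

Emit:
carry_out(series=[[0, 0.3, 0.3, 0, 0, 0, 0.2], [0.3, 0.5, 0, 0, 0, 0, 0.2], [0.6, 0.6, 0, 0, 0, 0, 0.2], [0.7, 0.6, 0, 0, 0, 0, 0.2], [0.7, 0.6, 0, 0, 0, 0, 0.2], [0.8, 0.6, 0, 0, 0, 0, 0.2], [0.8, 0.5, 0, 0, 0, 0, 0.2], [0.8, 0.4, 0, 0, 0, 0, 0.2], [0.13, 0.06, 0, 0, 0, 0, 0.2], [0, 0, 0, 0, 0, 0, 0.2], [0, 0, 0, 0, 0, 0, 0.2]])

```text
t: 42.3
tool_pos: [0.5413, -0.1737, 0.1578]
tool_rot: [-0.081, -3.138, -0.001]
contact_force: [0.2, -0.9, -0.1]
opening: 0.0323
```

```bash
python3 - <<'E'
from h import *
o,p=snap('wrist','w25.png');print(o['t'],o['tool_pos'],psi(o),o['opening'],o['contact_force'])
E
```

```text
42.3 [ 0.54126099 -0.17369124  0.15778474] 87.03730120275343 0.032278217874910656 [ 0.1509763  -0.9326836  -0.06138069]
```

View pics/w25.png

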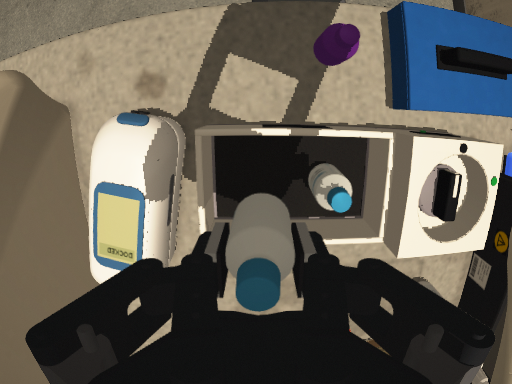

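Emit:
carry_out(series=[[0.06, -0.04, -0.6, 0, 0, 0, 0.2], [0, 0, -0.9, 0, 0, 0, 0.2], [0, 0, -0.9, 0, 0, 0, 0.2], [0, 0, -0.9, 0, 0, 0, 0.2], [0, 0, -0.8, 0, 0, 0, 0.2], [0, 0, -0.4, 0, 0, 0, 0.2], [0, 0, -0.15, 0, 0, 0, 0.2], [0, 0, -0.06, 0, 0, 0, 0.2], [0, 0, 0, 0, 0, 0, 0.2], [0, 0, 0, 0, 0, 0, 0.2]])

```text
t: 43.35
tool_pos: [0.5446, -0.1755, 0.0425]
tool_rot: [0.081, 3.139, -0.001]
contact_force: [-1.2, -0.2, -0.4]
opening: 0.0323
```

```bash
python3 - <<'E'
from h import *
o=ctrl.get_obs();print(o['t'],o['tool_pos'],psi(o),o['opening'],o['contact_force'])
E
```

```text
43.35 [ 0.5445715  -0.17552951  0.04248691] 87.03099442086882 0.03225939309127744 [-1.16382361 -0.20902714 -0.41862454]
```

Emit:
carry_out(series=[[0, 0, -0.12, 0, 0, 0, 0.2], [0, 0, -0.08, 0, 0, 0, 0.2], [0, 0, 0, 0, 0, 0, 0.2], [0, 0, 0, 0, 0, 0, 0.2]])

```text
t: 43.75
tool_pos: [0.5448, -0.1754, 0.038]
tool_rot: [0.081, 3.139, -0.001]
contact_force: [-1.4, 0.9, 5.4]
opening: 0.032
```

Emit:
carry_out(series=[[0, 0, 0, 0, 0, 0, 0.42], [0, 0, 0, 0, 0, 0, 0.45], [0, 0, 0, 0, 0, 0, 0.5], [0, 0, 0.3, 0, 0, 0, 0.5], [0, 0, 0.7, 0, 0, 0, 0.5], [0, 0, 1, 0, 0, 0, 0.5], [0, 0, 1, 0, 0, 0, 0.5], [0, 0, 1, 0, 0, 0, 0.5], [0, 0, 1, 0, 0, 0, 0.6], [-0.3, 0.3, 0.9, 0, 0, 0, 0.6], [-0.8, 0.8, 0.3, 0, 0, 0, 0.6], [-0.8, 1, 0, 0, 0, 0, 0.6]])

```text
t: 44.95
tool_pos: [0.497, -0.1231, 0.1941]
tool_rot: [0.083, 3.136, -0.003]
contact_force: [0.5, -0.4, 0.9]
opening: 0.0511
```

```bash
python3 - <<'E'
from h import *
o,p=snap('wrist','w26.png');print(o['t'],o['tool_pos'],psi(o),o['opening'],o['contact_force'])
_,s=snap('scene','s26.png')
for n in('cover','cold_bottle_1'):
  print(n,[(round(r['p'],2),(np.array(r['position'])*[512,384]).round(1),onz(wray(o,p,(np.array(r['position'])*[512,384])),0.008).round(4)) for r in ctrl.mark_of(p,n)])
  print(n,[(round(r['p'],2),(np.array(r['position'])*[512,384]).round(1),onz(ray(s,(np.array(r['position'])*[512,384])),0.008).round(4)) for r in ctrl.mark_of(s,n)])
E
```

```text
44.95 [ 0.49696993 -0.12305546  0.19412297] 86.9611473323052 0.05114084898570268 [ 0.53391292 -0.35512524  0.93678765]
cover [(0.61, array([402. , 100.2]), array([0.4242, 0.0482, 0.008 ])), (0.33, array([290.6, 208.2]), array([ 0.5494, -0.09  ,  0.008 ]))]
cover [(0.77, array([222.5, 232.6]), array([0.425 , 0.0473, 0.008 ]))]
cold_bottle_1 [(0.91, array([219. , 213.3]), array([ 0.5514, -0.1752,  0.008 ])), (0.85, array([279.7,  96.9]), array([ 0.4205, -0.0978,  0.008 ])), (0.65, array([372.7, 309.1]), array([0.7169, 0.0314, 0.008 ])), (0.58, array([274.9, 208.7]), array([ 0.5489, -0.1086,  0.008 ]))]
cold_bottle_1 [(0.77, array([288.9, 263.7]), array([ 0.5497, -0.1144,  0.008 ])), (0.74, array([239.6, 277. ]), array([ 0.4169, -0.1   ,  0.008 ])), (0.7, array([297.7, 280.7]), array([ 0.5474, -0.1671,  0.008 ]))]
```

View pics/w26.png

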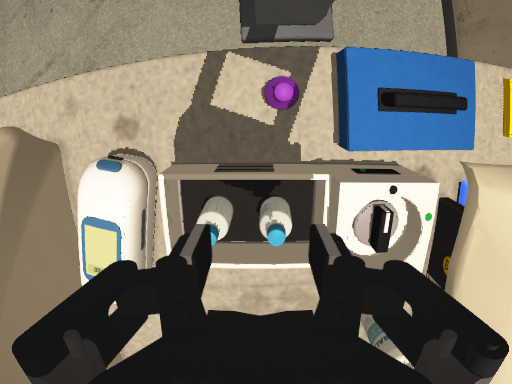

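View pics/s26.png

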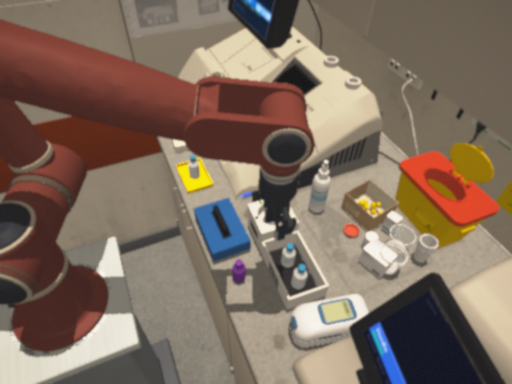

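Emit:
carry_out(series=[[-0.1, 0.3, 0.3, 0, 0, -1, 0.6], [-0.3, 0.6, 0.3, 0, 0, -1, 0.6], [-0.3, 0.6, 0, 0, 0, -1, 0.6], [-0.3, 0.6, 0, 0, 0, -1, 0.6], [-0.3, 0.6, 0, 0, 0, -1, 0.6], [-0.3, 0.7, 0, 0, 0, -1, 0.6], [-0.3, 0.7, 0, 0, 0, -1, 0.6], [-0.3, 0.7, 0, 0, 0, -1, 0.6], [-0.3, 0.7, 0, 0, 0, -1, 0.6], [-0.3, 0.7, 0, 0, 0, -1, 0.6], [-0.1, 0.6, 0, 0, 0, -1, 0.6], [0, 0.2, 0, 0, 0, -1, 0.6]])

```text
t: 46.45
tool_pos: [0.4241, 0.053, 0.2064]
tool_rot: [-1.845, -2.543, -0.0]
contact_force: [0.1, -0.1, 0.6]
opening: 0.0513
```

Emit:
carry_out(series=[[0, 0, 0, 0, 0, -1, 0.6], [0, 0, 0, 0, 0, -1, 0.6], [0, 0, 0, 0, 0, -1, 0.6], [0, 0, 0, 0, 0, -0.2, 0.6], [0, 0, 0, 0, 0, 0, 0.6], [0, 0, 0, 0, 0, 0, 0.6]])

```text
t: 47.05
tool_pos: [0.424, 0.0521, 0.2063]
tool_rot: [-2.221, -2.221, 0.0]
contact_force: [0.7, 0.2, -0.5]
opening: 0.0512
```

```bash
python3 - <<'E'
from h import *
o,p=snap('wrist','w27.png');print(o['t'],o['tool_pos'],psi(o),o['opening'],o['contact_force'])
E
```

```text
47.05 [0.42401896 0.05214426 0.20628179] -0.0035270098352173955 0.05120598290856504 [ 0.65386737  0.22621802 -0.51313496]
```

View pics/w27.png

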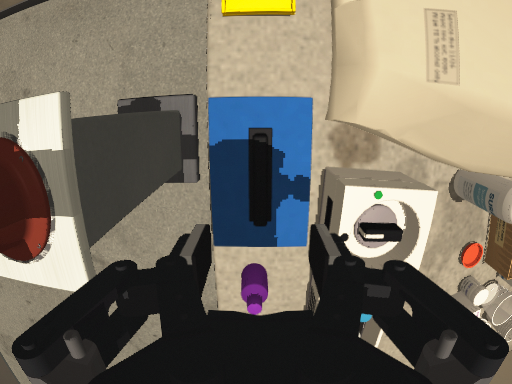

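Emit:
carry_out(series=[[0, -0.1, -0.6, 0, 0, 0, 0.5], [0, 0, -1, 0, 0, 0, 0.5], [0, 0, -1, 0, 0, 0, 0.5], [0, 0, -1, 0, 0, 0, 0.5], [0, 0, -1, 0, 0, 0, 0.5], [0, 0, -0.9, 0, 0, 0, 0.5], [0, 0, -0.5, 0, 0, 0, 0.5], [0, 0, -0.1, 0, 0, 0, 0.5], [0, 0, 0, 0, 0, 0, 0.5], [0, 0, 0, 0, 0, 0, 0.5]], grip_force=60)

```text
t: 48.1
tool_pos: [0.4248, 0.0498, 0.055]
tool_rot: [2.221, 2.219, 0.002]
contact_force: [0.1, 0.7, 0.4]
opening: 0.0425
```

```bash
python3 - <<'E'
from h import *
o,p=snap('wrist','w28.png');print(o['t'],o['tool_pos'],psi(o),o['opening'],o['contact_force'])
E
```

```text
48.1 [0.42481564 0.04979315 0.05498971] -0.05259605963972809 0.04247552508805705 [0.14817143 0.73859097 0.38957127]
```

View pics/w28.png

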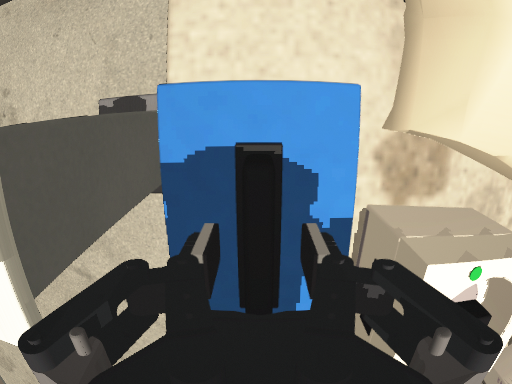

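Emit:
carry_out(series=[[0, 0, 0, 0, 0, 0, 0.3], [0, 0, 0, 0, 0, 0, 0.1], [0, 0, 0, 0, 0, 0, 0], [0, 0, 0, 0, 0, 0, 0], [0, 0, 0, 0, 0, 0, 0], [0, 0, 0, 0, 0, 0, 0], [0, 0, 0.4, 0, 0, 0, 0], [0, 0, 0.8, 0, 0, 0, 0], [0, 0, 1, 0, 0, 0, 0], [0, 0, 1, 0, 0, 0, 0], [0, 0, 1, 0, 0, 0, 0], [0, 0, 1, 0, 0, 0, 0]])

```text
t: 49.35
tool_pos: [0.4229, 0.05, 0.1842]
tool_rot: [-2.222, -2.22, 0.002]
contact_force: [0.4, -0.5, -2.0]
opening: 0.0128
```

Emit:
carry_out(series=[[0.3, -0.5, 1, 0, 0, 0, 0], [0.5, -0.8, 0.5, 0, 0, -0.1, 0], [0.6, -0.9, 0, 0, 0, -0.1, 0], [0.6, -0.9, 0, 0, 0, -0.1, 0], [0.6, -0.9, 0, 0, 0, -0.1, 0], [0.6, -0.9, 0, 0, 0, -0.1, 0], [0.6, -0.9, 0, 0, 0, 0, 0], [0.5, -0.9, 0, 0, 0, 0, 0], [0.5, -0.7, 0, 0, 0, 0, 0], [0, -0.2, 0, 0, 0, 0, 0], [0, 0, 0, 0, 0, 0, 0], [0, 0, 0, 0, 0, 0, 0]])

```text
t: 50.55
tool_pos: [0.5431, -0.1394, 0.2209]
tool_rot: [-2.276, -2.163, 0.0]
contact_force: [-1.1, -0.0, -2.4]
opening: 0.0133
```

```bash
python3 - <<'E'
from h import *
o,p=snap('wrist','w29.png');print(o['t'],o['tool_pos'],psi(o),o['opening'],o['contact_force'])
E
```

```text
50.55 [ 0.54307808 -0.13937884  0.22085536] -2.9050266633886443 0.013262194441114743 [-1.07258865 -0.03340878 -2.35312174]
```

View pics/w29.png

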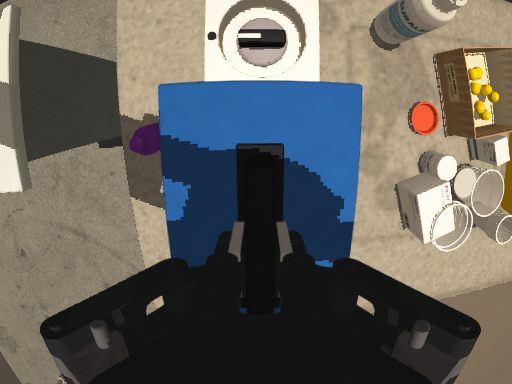

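Emit:
carry_out(series=[[0.07, -0.05, -0.5, 0, 0, 0, 0], [0, 0, -0.9, 0, 0, 0, 0], [0, 0, -0.9, 0, 0, 0, 0], [0, 0, -0.9, 0, 0, 0, 0], [0, 0, -0.7, 0, 0, 0, 0], [0, 0, -0.3, 0, 0, 0, 0], [0, 0, 0, 0, 0, 0, 0], [0, 0, 0, 0, 0, 0, 0]])

```text
t: 51.4
tool_pos: [0.5459, -0.1413, 0.1169]
tool_rot: [2.276, 2.164, 0.001]
contact_force: [-0.1, -0.6, -1.5]
opening: 0.013
```

```bash
python3 - <<'E'
from h import *
o,p=snap('wrist','w30.png');print(o['t'],o['tool_pos'],psi(o),o['opening'],o['contact_force'],o['wrist_torque'])
_,s=snap('side','d30.png');cv2.imwrite('pics/d30z.png',cv2.resize(s['frame'][200:330,240:360],None,fx=4.6,fy=4.6,interpolation=cv2.INTER_CUBIC))
E
```

```text
51.4 [ 0.54593565 -0.14132349  0.11694998] -2.9039984837044117 0.012991525630530498 [-0.10551565 -0.6205095  -1.53433184] [ 0.00258372 -0.06135603  0.01298753]
```

View pics/d30z.png

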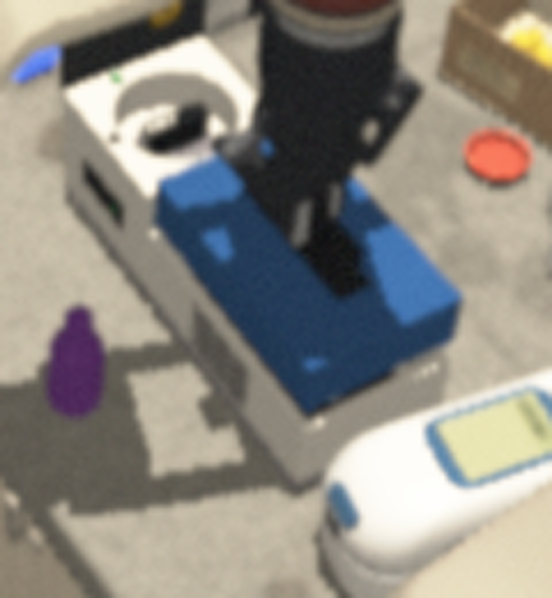

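View pics/w30.png

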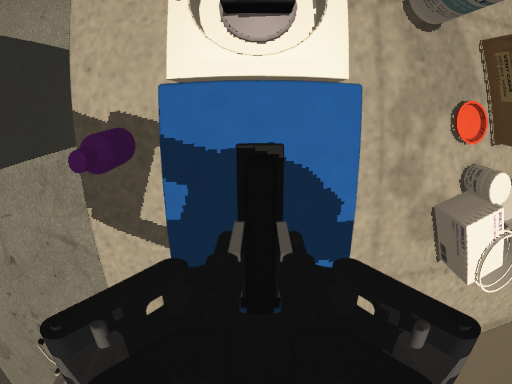

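Emit:
carry_out(series=[[-0.04, 0.02, -0.15, 0, 0, 0, 0], [0, 0, -0.15, 0, 0, 0, 0], [0, 0, -0.1, 0, 0, 0, 0], [0, 0, 0, 0, 0, 0, 0], [0, 0, 0, 0, 0, 0, 0]])

```text
t: 52.0
tool_pos: [0.5447, -0.1409, 0.1068]
tool_rot: [2.277, 2.164, 0.0]
contact_force: [-2.1, 1.7, 1.1]
opening: 0.0129
```

```bash
python3 - <<'E'
from h import *
o=ctrl.get_obs();print(o['t'],o['tool_pos'],psi(o),o['opening'],o['contact_force'],o['wrist_torque'])
E
```

```text
52.0 [ 0.54466431 -0.14094817  0.10675427] -2.9218361111674933 0.012907186177178892 [-2.06968167  1.71631849  1.12014509] [ 0.06579327  0.20556342 -0.01616335]
```

Emit:
carry_out(series=[[0, 0, -0.05, 0, 0, 0, 0], [0, 0, 0, 0, 0, 0, 0], [0, 0, 0, 0, 0, 0, 0.2], [0, 0, 0, 0, 0, 0, 0.4], [0, 0, 0, 0, 0, 0, 0.4], [0, 0, 0, 0, 0, 0, 0.4], [0, 0, 0.5, 0, 0, 0, 0.4], [0, 0, 1, 0, 0, 0, 0.5], [0, 0, 1, 0, 0, 0, 0.5], [0, 0, 1, 0, 0, 0, 0.5], [0, 0, 1, 0, 0, 0, 0.45], [0, 0, 0, 0, 0, 0, 0.45]])

```text
t: 53.2
tool_pos: [0.547, -0.1418, 0.2235]
tool_rot: [2.271, 2.158, 0.006]
contact_force: [0.6, 0.9, 0.8]
opening: 0.0384
```

```bash
python3 - <<'E'
from h import *
o,p=snap('wrist','w31.png');print(o['t'],o['tool_pos'],psi(o),o['opening'],o['contact_force'],o['wrist_torque'])
_,s=snap('side','d31.png');a=cv2.resize(s['frame'][200:330,240:360],None,fx=3,fy=3,interpolation=cv2.INTER_CUBIC)
_,s=snap('scene','s31.png');b=cv2.resize(s['frame'][185:315,235:355],None,fx=3,fy=3,interpolation=cv2.INTER_CUBIC)
cv2.imwrite('pics/sd31.png',np.hstack([a,b]))
E
```

```text
53.2 [ 0.54695926 -0.14183599  0.22345913] -2.9203527952819894 0.03837986732095042 [0.64410137 0.92362188 0.81240716] [-0.02811496 -0.01261014 -0.04390255]
```

View pics/w31.png

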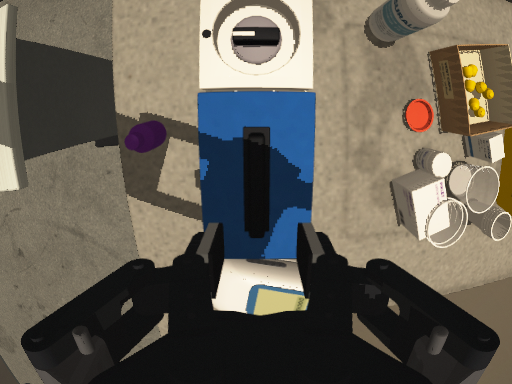

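View pics/sd31.png

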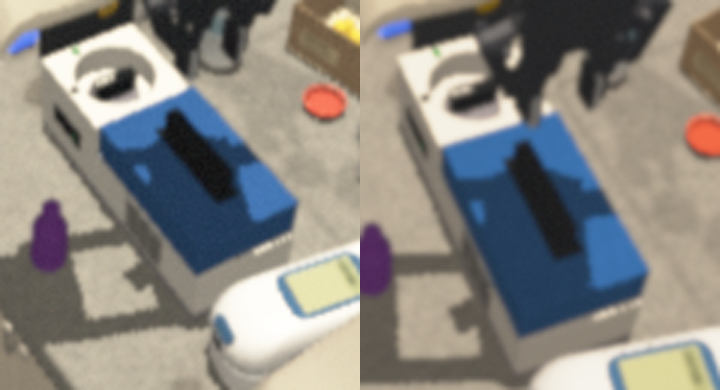

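Emit:
carry_out(series=[[0, 0.3, 0, 0, 0, 1, 0.42], [0, 0.5, 0, 0, 0, 1, 0.42], [0, 0.5, 0, 0, 0, 1, 0.42], [0.1, 0.5, 0, 0, 0, 1, 0.42], [0, 0.5, 0, 0, 0, 1, 0.42], [0, 0.5, 0, 0, 0, 1, 0.42], [0, 0.5, 0, 0, 0, 1, 0.42], [0.1, 0.5, 0, 0, 0, 1, 0.42], [0, 0.5, 0, 0, 0, 1, 0.42], [0, 0.5, 0, 0, 0, 1, 0.42], [0, 0.5, 0, 0, 0, 1, 0.42], [0, 0.2, 0, 0, 0, 1, 0.42]])

```text
t: 54.55
tool_pos: [0.5484, -0.0023, 0.2153]
tool_rot: [-0.649, -3.07, -0.0]
contact_force: [-0.0, 0.2, -0.0]
opening: 0.0359
```

Emit:
carry_out(series=[[0, 0, 0, 0, 0, 1, 0.42], [0, 0, 0, 0, 0, 1, 0.42], [0, 0, 0, 0, 0, 1, 0.42], [0, 0, 0, 0, 0, 0.7, 0.42], [0, 0, 0, 0, 0, 0, 0.42], [0, 0, 0, 0, 0, 0, 0.42]])

```text
t: 55.15
tool_pos: [0.5489, -0.0033, 0.2161]
tool_rot: [-0.084, -3.138, -0.0]
contact_force: [-0.3, -0.1, 0.5]
opening: 0.0359
```

```bash
python3 - <<'E'
from h import *
o,p=snap('wrist','w32.png');print(o['t'],o['tool_pos'],psi(o),o['tool_rot'],o['opening'],o['contact_force'])
cv2.imwrite('pics/w32z.png',cv2.resize(p['frame'][60:260,110:410],None,fx=2.5,fy=2.5,interpolation=cv2.INTER_CUBIC))
E
```

```text
55.15 [ 0.54885982 -0.00329369  0.21614113] 86.94496762973047 [-8.36813462e-02 -3.13808347e+00 -4.10538749e-04] 0.03591019120498357 [-0.28164891 -0.06080837  0.46939755]
```

View pics/w32z.png

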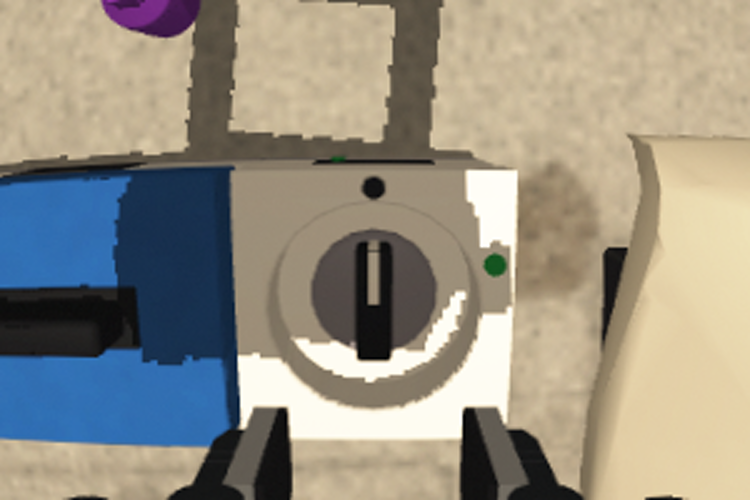

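Emit:
carry_out(series=[[0.06, 0.02, -0.5, 0, 0, 0, 0.42], [0, 0, -0.9, 0, 0, 0, 0.42], [0, 0, -0.9, 0, 0, 0, 0.42], [0, 0, -0.9, 0, 0, 0, 0.42], [0, 0, -0.9, 0, 0, 0, 0.42], [0, 0, -0.8, 0, 0, 0, 0.42], [0, 0, -0.5, 0, 0, 0, 0.42], [0, 0, -0.3, 0, 0, 0, 0.42], [0, 0, 0, 0, 0, 0, 0.42], [0, 0, 0, 0, 0, 0, 0.42]], grip_force=30)

```text
t: 56.2
tool_pos: [0.5516, -0.003, 0.0758]
tool_rot: [0.081, 3.139, -0.0]
contact_force: [0.6, -0.3, 0.3]
opening: 0.0358
```

```bash
python3 - <<'E'
from h import *
o,p=snap('wrist','w33.png');print(o['t'],o['tool_pos'],psi(o),o['opening'],o['contact_force'])
cv2.imwrite('pics/w33z.png',cv2.resize(p['frame'][120:320,150:350],None,fx=2,fy=2,interpolation=cv2.INTER_CUBIC))
E
```

```text
56.2 [ 0.55161454 -0.00295168  0.07575054] 87.02735055740504 0.03578909041753739 [ 0.59920444 -0.34429195  0.28278618]
```

View pics/w33z.png

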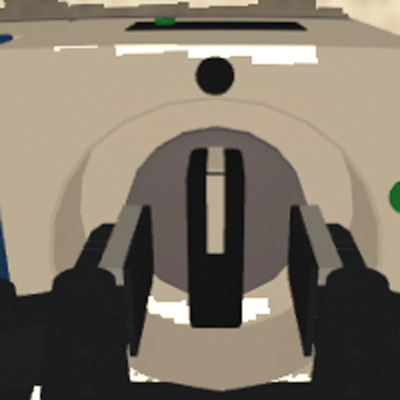

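Emit:
carry_out(series=[[0, -0.03, -0.1, 0, 0, 0, 0.42], [0, 0, 0, 0, 0, 0, 0.2], [0, 0, 0, 0, 0, 0, 0.1], [0, 0, 0, 0, 0, 0, 0], [0, 0, 0, 0, 0, 0, 0], [0, 0, 0, 0, 0, 0, 0], [0, 0, 0, 0, 0, 0, 0]])

```text
t: 56.95
tool_pos: [0.5513, -0.0041, 0.0731]
tool_rot: [0.081, 3.14, -0.001]
contact_force: [-1.6, -3.7, 4.9]
opening: 0.0131
```

Emit:
carry_out(series=[[0, 0, 0, 0, 0, -1, 0], [0, 0, 0, 0, 0, -1, 0], [0, 0, 0, 0, 0, -1, 0], [0, 0, 0, 0, 0, -1, 0], [0, 0, 0, 0, 0, -1, 0], [0, 0, 0, 0, 0, -1, 0], [0, 0, 0, 0, 0, -1, 0], [0, 0, 0, 0, 0, -1, 0], [0, 0, 0, 0, 0, -1, 0], [0, 0, 0, 0, 0, -1, 0], [0, 0, 0, 0, 0, -1, 0], [0, 0, 0, 0, 0, -1, 0]])

```text
t: 58.15
tool_pos: [0.5514, -0.004, 0.0731]
tool_rot: [1.845, 2.542, -0.0]
contact_force: [-2.0, -3.3, 5.0]
opening: 0.013
```

Emit:
carry_out(series=[[0, 0, 0, 0, 0, 0, 0], [0, 0, 0, 0, 0, 0, 0], [0, 0, 0, 0, 0, 0, 0]])

```text
t: 58.45
tool_pos: [0.5514, -0.004, 0.0731]
tool_rot: [1.837, 2.547, -0.0]
contact_force: [-1.4, -2.9, 6.1]
opening: 0.0129
```

```bash
python3 - <<'E'
from h import *
o,p=snap('wrist','w34.png');print(o['t'],o['tool_pos'],psi(o),o['opening'],o['contact_force'])
cv2.imwrite('pics/w34z.png',cv2.resize(p['frame'][100:320,130:390],None,fx=2,fy=2,interpolation=cv2.INTER_CUBIC))
E
```

```text
58.45 [ 0.5514494  -0.00396581  0.07312438] 18.415765541994055 0.012922190638813722 [-1.40145372 -2.91535937  6.10273811]
```

View pics/w34z.png

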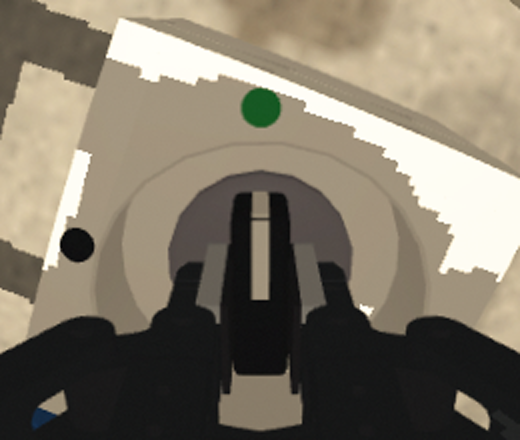

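Pointer (260) is in line with the green dot (261). Next I release, lift and check everything.

Emit:
carry_out(series=[[0, 0, 0, 0, 0, 0, 0.15], [0, 0, 0, 0, 0, 0, 0.3], [0, 0, 0, 0, 0, 0, 0.42], [0, 0, 0, 0, 0, 0, 0.42], [0, 0, 0.4, 0, 0, 0, 0.42], [0, 0, 0.8, 0, 0, 0, 0.42], [0, 0, 1, 0, 0, 0, 0.42], [0, 0, 1, 0, 0, 0, 0.42], [0, 0, 1, 0, 0, 0, 0.42], [0, 0, 1, 0, 0, 0, 0.42], [0, 0, 1, 0, 0, 0, 0.42], [0, 0, 0.5, 0, 0, 0, 0.42]])

```text
t: 59.7
tool_pos: [0.5521, -0.0036, 0.2436]
tool_rot: [1.837, 2.543, 0.004]
contact_force: [0.9, -0.8, -0.0]
opening: 0.0356
```

Emit:
carry_out(series=[[-0.5, 0, 0.5, 0, 0, 0, 0.42], [-1, 0, 0.5, 0, 0, 0, 0.42], [-1, 0, 0.5, 0, 0, 0, 0.42], [-1, 0, 0, 0, 0, 0, 0.42], [0, 0, 0, 0, 0, 0, 0.42], [0, 0, 0, 0, 0, 0, 0.42]])

```text
t: 60.3
tool_pos: [0.4634, -0.0035, 0.2774]
tool_rot: [1.84, 2.546, 0.001]
contact_force: [0.3, -0.2, 0.7]
opening: 0.036
```

```bash
python3 - <<'E'
from h import *
o,p=snap('wrist','w35.png');print(o['t'],o['tool_pos'],psi(o),o['opening'],o['contact_force'])
_,s=snap('side','d35.png');a=cv2.resize(s['frame'][140:340,150:350],None,fx=2,fy=2,interpolation=cv2.INTER_CUBIC)
_,s=snap('scene','s35.png');b=cv2.resize(s['frame'][120:320,160:360],None,fx=2,fy=2,interpolation=cv2.INTER_CUBIC)
cv2.imwrite('pics/sd35.png',np.hstack([a,b]))
cv2.imwrite('pics/w35z.png',cv2.resize(p['frame'][60:310,150:410],None,fx=2.3,fy=2.3,interpolation=cv2.INTER_CUBIC))
E
```

```text
60.3 [ 0.46342648 -0.00353573  0.27744126] 18.282687149990856 0.035969573567426 [ 0.26550011 -0.2032421   0.66139355]
```

View pics/w35z.png

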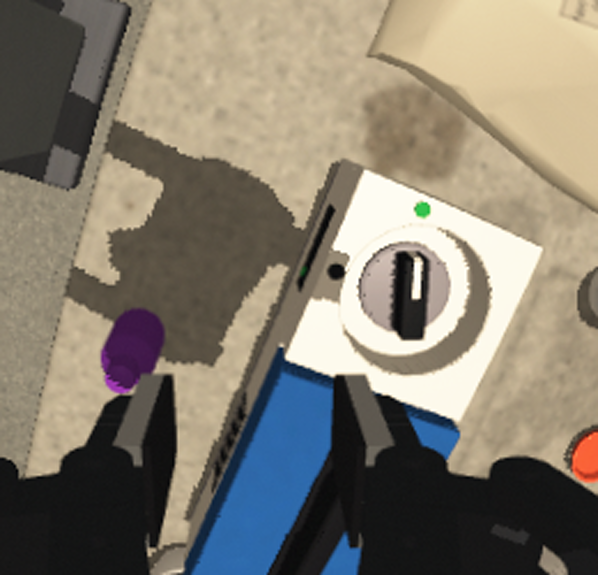

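View pics/sd35.png

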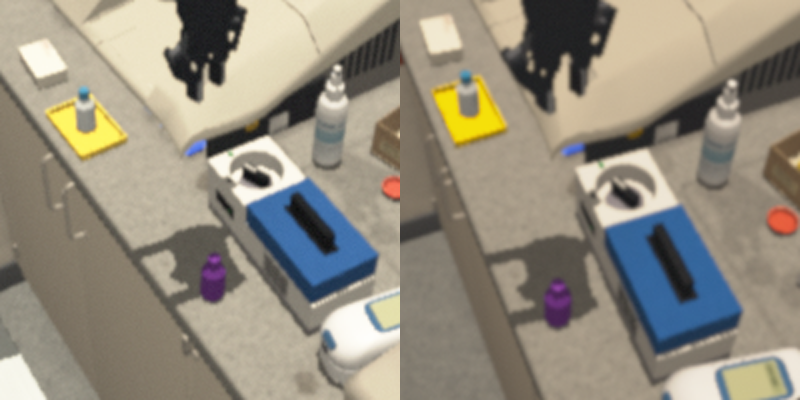

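```bash
python3 - <<'E'
from h import *
print(ctrl.finish_job())
E
```

```text
the job is handed in; nothing more can be done
None
```

The job is done and handed in at about t = 60 s of the 208 s allowed; no verdict came back. I carried out the steps in the order asked:

1. **Dial off:** I turned the dial back until its pointer lined up with the black dot.
2. **Cover off:** I laid the cover flat, ridge up, on the clear worktop.
3. **Warm bottle:** I stood it in the middle of the yellow tray.
4. **Cold bottles:** I stood both of them in the warmer, one on each side of its centre. No third cold bottle showed in any view. I left the purple look-alike where it was.
5. **Cover back:** I set it in the rim at the height and position it had before.
6. **Dial to green:** I turned it by 1.2 rad; the wrist read 68.6°, and the pointer lined up with the green dot.

**Last checks:**
- The final pictures show the dial at green and the warm bottle upright in the tray.
- The cover looks level, with the same edge gap as at the start.
- The spray bottle and carton stand where they were, and the arm is clear with about 0 N on it.
- I last saw the cold bottles standing upright just before I put the cover back. They are hidden now, so I could not check them again.
- I saw no knock to the cover, and no check failed or disagreed.

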